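# Put the grader's drive parts back on their shadow boards

## Task

The grading machine's four drive parts have been cleaned: put each one back on the plywood shadow board that bears its black silhouette (large pulley, small pulley, bearing block, link rod), lying flat as it does now, centred on the silhouette and lined up with it. Set the parts down, do not drop them, and leave the oil bottle standing where it is.

Things in the scene. Friction and masses are not known exactly. Their poses are not given: they have to be found in the camera images.
- pulley_large: bare aluminium V-belt pulley lying flat: a grooved disc 80 mm in diameter and 22 mm thick, with a plain round hub 32 mm in diameter standing on its centre up to 44 mm above the underside (dark bore in the hub's top, dark grey face around the hub, pale rim). Loose, about 0.45 kg. Origin: centre of the underside; z along its axis, up. Grip the hub from above. This is the larger of the two pulleys.
- pulley_small: bare aluminium V-belt pulley lying flat: a grooved disc 50 mm in diameter and 18 mm thick, with a plain round hub 24 mm in diameter standing on its centre up to 40 mm above the underside (dark bore in the hub's top, dark grey face around the hub, pale rim). Loose, about 0.18 kg. Origin: centre of the underside; z along its axis, up. Grip the hub from above. This is the smaller of the two pulleys.
- bearing_block: grey painted pillow-block bearing standing on its foot: foot 110 mm (x) by 34 mm (y), 12 mm high, with a dark bolt hole near each end; on its middle a rounded housing 54 mm long (x) and 28 mm thick (y) with flat parallel faces, rising to 60 mm, steel bearing insert showing in both faces. Loose, about 0.5 kg. Origin: centre of the underside of the foot; x along the foot, y through the bearing, z up. Symmetric under a half turn. Grip the housing across its 28 mm thickness.
- link_rod: bare steel link rod lying flat: two equal round eyes (rings 40 mm outside, 22 mm bore, 22 mm high) with centres 88 mm apart, joined by a straight bar 13 mm wide (y) whose free length is 48 mm, its underside 2 mm and its top 20 mm above the underside of the eyes; 128 mm long overall. Loose, about 0.25 kg. Origin: midway between the eyes, level with the underside of the eyes; x along the rod, z up. Symmetric under a half turn. Grip the bar at its middle, across its 13 mm.
- board_large: fixed plywood shadow board, 110 by 110 mm, 4 mm thick (its top is 4 mm above the table), lying flat on the table, bearing one flat black silhouette at its centre: a disc 84 mm in diameter, for the large pulley. Origin: centre of the board's underside; z up. 
- board_small: fixed plywood shadow board, 90 by 90 mm, 4 mm thick (its top is 4 mm above the table), lying flat on the table, bearing one flat black silhouette at its centre: a disc 54 mm in diameter, for the small pulley. Origin: centre of the board's underside; z up. 
- board_block: fixed plywood shadow board, 130 (x) by 60 (y) mm, 4 mm thick (its top is 4 mm above the table), lying flat on the table, bearing one flat black silhouette at its centre: a plain rectangle 114 mm (x) by 38 mm (y), for the foot of the bearing block. Origin: centre of the board's underside; z up. x along the rectangle; the block may lie either way round.
- board_link: fixed plywood shadow board, 144 (x) by 60 (y) mm, 4 mm thick (its top is 4 mm above the table), lying flat on the table, bearing one flat black silhouette at its centre: two discs 44 mm in diameter, 88 mm apart along x, joined by a bar 17 mm wide, for the link rod. Origin: centre of the board's underside; z up. x along the silhouette; the rod may lie either way round.
- oil_bottle: white plastic oil bottle with black cap and paper label, 44 mm in diameter, 110 mm high, standing loose among the parts (0.2 kg). It is not to be handled: the tallest thing among the parts, so carry over or round it. Origin: centre of its underside; z up. Apart from it, two small hex nuts (22 mm, 11 mm high) lie among the parts and do not matter.

How it is judged:
By the outcome, as a careful person would: the job done as asked, in the order asked, and still so for the second after the job is handed in, with the robot touching nothing.
It also fails if it takes over 115 s, if anything falls off the work surface, if the arm or the gripper's body presses on something with over 40 N, if the wrist force passes 120 N, or if a joint passes its speed limit or range.

## Robot

A 6-joint arm with a two-finger parallel gripper is mounted at the origin on the work surface. World frame = base frame: x ahead of the robot, y to its left, z up, the work surface at z = 0. Lengths are in m, angles in degrees, forces in N, time in s.
With the tool pointing down it reaches from about 0.4 to 0.825 m from the base axis. Payload 7 kg.
Tool frame: the origin (TCP) lies midway between the tips of the shut fingers; the grasp point (between the pads) lies 19 mm behind it (grip_depth is the distance from the TCP to the grasp point, in m); z points along the fingers, y is the direction in which the jaws open and shut (so a half turn about z gives the same grasp; the last joint's range is limited). The gripper opens to 88 mm and grips with 3 to 60 N. Pads are 19 mm wide; open, the fingers measure 130 mm over their backs; the gripper's body (78 mm by 193 mm) begins 47 mm behind the grasp point.
Start: joints at [-52.477, 20.546, 0.682, 0, -70.136, -16.507], TCP at [0.242, -0.63, 0.227] pointing down, gripper open.
Joint ranges: [-176.03, 176.03], [-82.01, 121.73], [-58.28, 71.71], [-173.87, 95.51], [-174.79, -0.11], [-173.66, 173.66]. Speed limits (degrees/s): [136.94, 136.94, 172.46, 180, 180, 180].

## Interface

Orientations are given as [roll, pitch, yaw] about the fixed x, y, z axes, in that order (R = Rz(yaw) Ry(pitch) Rx(roll)).
In Python, from plant import * gives the robot as it stands.
- The arm moves only by the shell command python3 -m inch 'ROWS'. ROWS is JSON, a list of rows, each an object of numbers: "ax", "ay", "az": the turn, a rotation vector about the tool's x, y, z in degrees; "dx", "dy", "dz": the shift along the tool's x, y, z in mm; "fingers": the finger opening in mm, from 0 to 87.6. In form: [{"ax": .., "ay": .., "az": .., "dx": .., "dy": .., "dz": .., "fingers": ..}, ...]. A call has 1 to 8 rows; each row is the pose to reach, as a shift and turn from the pose commanded when the call began, along the tool's axes at that moment; what a row does not reach only later rows make up. A row lasts 1/8 s, in which the tool goes at most 62.5 mm and 10.7 degrees, less where a joint would pass 70% of its speed; a pose out of reach is approached as far as the arm can. A call with a gripper value outside its range is refused whole. The fingers move at their own pace and stop on an object; the grip force is fixed at half the most. Time passes only in rows, so rows that repeat a pose let the fingers close. It gives the time, the measured TCP pose, the force and the opening at its end, in the units of the state.
- get_obs(): the state, without advancing time (a new reading comes with each control period).
- snapshot(name): name is "side" or "top"; returns a dict with "image" (420x560x3 uint8, red, green, blue), "fx", "fy", "cx", "cy" (pixels), "rvec" (rotation vector, rad) and "tvec" (3), from world to camera coordinates, as OpenCV has them. Camera axes: x right, y down, z forward; pixel columns grow to the right and rows downward; lengths in m; the calibration is good to about 2 mm. A picture is of the moment at which its call begins. There is no depth.
- close_job(): hands the job in, once; it reports no verdict.
Trained networks look in the newest picture that a camera, given by its name, has taken for a name from the list of things; names that differ only in an ending like _2 or _b are one class to them, and where a whole thing is asked for, a point or a joint stands for the part that bears it (a point fixed in the world has none). Each returns a list of dicts, best first, with "score" (0 to 1); they miss things now and then, are a little off and sometimes report something else, mostly with a low value. They report only what shows in the picture. A call takes as long as a camera call.
- search_frame(target, camera): "bbox" ([centre column, centre row, width, height] in pixels, round what is visible of it).
- trace(target, camera): "mask" (420x560 bool, what is visible of it) and "bbox" ([centre column, centre row, width, height] in pixels, round what is visible of it).
- landmark_of(target, camera): "position" ([column, row] in pixels: a listed point, or the origin of a listed thing).
The state is a dict: "clock": time; "joint_pos": joint angles; "qvel": joint speeds; "tau": joint torques, N m; "tool_pos": TCP position; "orientation": TCP orientation; "force": force on the tool from outside, world axes, zero at the start; "moment": the same for the moment, N m; "opening": finger opening in m.
Only numpy, scipy, OpenCV 4.12 (cv2) and the standard library are available. Lean on these libraries where they do the work, as an engineer would, in place of code of your own. Each camera call takes 0.05 s, during which the arm holds its last target.

## Working session

There is one attempt and no reset: what is moved stays moved. The work goes in short steps, Python scripts to look and compute and a shell command to move; the robot and the scene stay as the last step left them, time stands still between calls to the robot, and variables do not carry over. Pictures are saved under pics/ and viewed, and the job is handed in when it is done.

```bash
ls; mkdir -p pics; python3 - <<'E'
from plant import *
import cv2
o=get_obs();print(o)
for n in("top","side"):
    s=snapshot(n);cv2.imwrite(f"pics/{n}0.png",s["image"][:,:,::-1]);print(n,s["fx"],s["cx"],s["cy"],s["rvec"],s["tvec"])
E
```

```text
pics
{'clock': 0.0, 'joint_pos': array([-5.24755979e+01,  2.05931253e+01,  6.35329343e-01, -2.24341086e-02,
       -7.01360240e+01, -1.65082962e+01]), 'qvel': array([ 0.02642818,  0.05761544,  0.00653228, -0.01399732, -0.05017186,
        0.01326757]), 'tau': array([-3.04068762e-04, -5.82717705e+01,  2.93073070e+01,  6.99728519e+00,
        7.17966323e-03, -1.61358962e-04]), 'tool_pos': array([ 0.24190794, -0.62964534,  0.22560815]), 'orientation': array([ 1.79904054e+02, -6.44215289e-03, -1.58991529e+02]), 'force': array([ 0.32587169,  0.12634458, -0.34008533]), 'moment': array([-0.03793247,  0.06536138,  0.01605987]), 'opening': 0.08757190302065124}
top 459.61307573641415 276.4156802451763 204.55362548255053 [ 2.07339104 -2.15785318  0.21780782] [0.02129338 0.53766673 0.98664005]
side 524.0042322864076 281.3571823098243 205.05163415850248 [ 0.22332272 -2.8909523   1.10334162] [0.52134062 0.0703808  1.43884769]
```

View pics/top0.png

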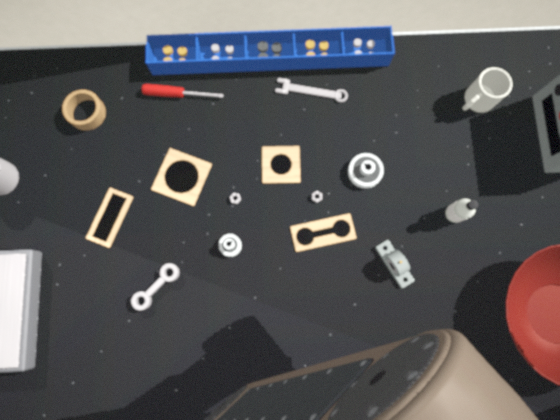

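View pics/side0.png

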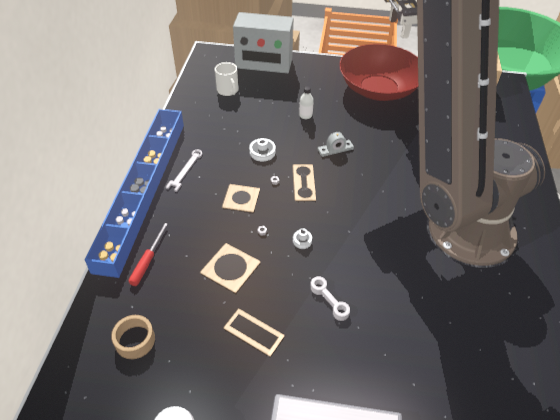

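```bash
cat > h.py <<'E'
from plant import *
import numpy as np, cv2, json
from scipy.optimize import minimize
def circ(r,z,c=(0,0),n=40):
    t=np.linspace(0,2*np.pi,n,endpoint=False)
    return np.c_[c[0]+r*np.cos(t),c[1]+r*np.sin(t),np.full(n,z)]
def cyl(r,z0,z1,c=(0,0)): return np.r_[circ(r,z0,c),circ(r,z1,c)]
def box(a,b,z0,z1):
    return np.array([[x,y,z] for x in(-a/2,a/2) for y in(-b/2,b/2) for z in(z0,z1)])
def hous():
    # rounded housing 54 x 28, up to 60: arc radius 27 centred z=33
    t=np.linspace(0,np.pi,20)
    p=[[.027*np.cos(a),y,.033+.027*np.sin(a)] for a in t for y in(-.014,.014)]
    p+=[[x,y,.01] for x in(-.027,.027) for y in(-.014,.014)]
    return np.array(p)
M={'pulley_large':[cyl(.04,0,.022),cyl(.016,0,.044)],
'pulley_small':[cyl(.025,0,.018),cyl(.012,0,.040)],
'bearing_block':[box(.110,.034,0,.012),hous()],
'link_rod':[cyl(.02,0,.022,(-.044,0)),cyl(.02,0,.022,(.044,0)),box(.06,.013,.002,.020)],
'board_large':[box(.11,.11,0,.004)],'board_small':[box(.09,.09,0,.004)],
'board_block':[box(.13,.06,0,.004)],'board_link':[box(.144,.06,0,.004)],
'oil_bottle':[cyl(.022,0,.09),cyl(.012,0,.11)]}
HOLES={'link_rod':[(-.044,0),(.044,0)]}
SIL={'board_large':[circ(.042,.004)],'board_small':[circ(.027,.004)],
'board_block':[box(.114,.038,.004,.004)],
'board_link':[circ(.022,.004,(-.044,0)),circ(.022,.004,(.044,0)),box(.08,.017,.004,.004)]}
def cam(s):
    K=np.array([[s["fx"],0,s["cx"]],[0,s["fy"],s["cy"]],[0,0,1]]);return K,np.array(s["rvec"]),np.array(s["tvec"])
def proj(s,P):
    K,r,t=cam(s);return cv2.projectPoints(np.asarray(P,float).reshape(-1,1,3),r,t,K,None)[0][:,0]
def back(s,uv,z):
    K,r,t=cam(s);R=cv2.Rodrigues(r)[0];d=R.T@(np.linalg.inv(K)@[uv[0],uv[1],1]);c=-R.T@t
    return c+d*(z-c[2])/d[2]
def place(P,p,z0=0):
    a=p[2];R=np.array([[np.cos(a),-np.sin(a),0],[np.sin(a),np.cos(a),0],[0,0,1]])
    return P@R.T+[p[0],p[1],z0]
SC=6
def render(s,parts,p,z0,box_,holes=()):
    x0,y0,w,h=box_
    im=np.zeros((h*SC,w*SC),np.uint8)
    f=lambda P:np.round(((proj(s,place(P,p,z0))-[x0,y0]+.5)*SC-.5)*16).astype(np.int32)
    for P in parts:
        cv2.fillConvexPoly(im,cv2.convexHull(f(P)),255,cv2.LINE_8,4)
    for c in holes: # visible through-hole: intersection of top & bottom circle
        a=np.zeros_like(im);b=a.copy()
        cv2.fillConvexPoly(a,f(circ(.011,.022,c)),255,cv2.LINE_8,4);cv2.fillConvexPoly(b,f(circ(.011,0,c)),255,cv2.LINE_8,4)
        im[(a>0)&(b>0)]=0
    return cv2.resize(im,(w,h),interpolation=cv2.INTER_AREA)/255.
def fit(obs,parts,p0,z0,holes=()):
    """obs: list of (snap, soft mask float)"""
    def cost(p,sep=False):
        c=0
        for s,m in obs:
            ys,xs=np.where(m>.5);b=(xs.min()-12,ys.min()-12,np.ptp(xs)+25,np.ptp(ys)+25)
            x0,y0=max(b[0],0),max(b[1],0);w,h=min(b[2],560-x0),min(b[3],420-y0)
            r=render(s,parts,p,z0,(x0,y0,w,h),holes)
            c+=((r-m[y0:y0+h,x0:x0+w])**2).sum()/m.sum()
        return c
    best=None
    for da in ([0] if len(p0)>3 else [0,.15,-.15]):
        q=np.array(p0[:3])+[0,0,da]
        sim=np.array([q,q+[.006,0,0],q+[0,.006,0],q+[0,0,.12]])
        r=minimize(cost,q,method='Nelder-Mead',options=dict(initial_simplex=sim,xatol=1e-5,fatol=1e-5))
        if best is None or r.fun<best.fun: best=r
    return best.x,best.fun
E
python3 - <<'E'
from h import *
import pickle
S={n:snapshot(n) for n in("top","side")}
D={}
for n in S:
    im=S[n]["image"].copy()
    for k in M:
        t=trace(k,n)
        D[k,n]=[(x["score"],x["bbox"],x["mask"]) for x in t]
        print(n,k,[(round(x["score"],2),[round(float(v)) for v in x["bbox"]],int(x["mask"].sum())) for x in t])
        if t: im[t[0]["mask"]]=im[t[0]["mask"]]//2+np.array([120,0,0],np.uint8)
    cv2.imwrite(f"pics/m_{n}.png",im[:,:,::-1])
pickle.dump((S,D),open("d0.pkl","wb"))
t=S["top"]["image"];cv2.imwrite("pics/ztop.png",cv2.resize(t[130:320,70:420],None,fx=2.2,fy=2.2,interpolation=cv2.INTER_CUBIC)[:,:,::-1])
E
```

```text
top pulley_large [(0.7, [157, 286, 47, 40], 603), (0.56, [364, 170, 34, 33], 934)]
top pulley_small [(0.83, [230, 246, 20, 24], 361)]
top bearing_block [(0.79, [393, 266, 36, 47], 828)]
top link_rod [(0.81, [156, 288, 48, 43], 505)]
top board_large [(0.75, [184, 178, 58, 57], 2093)]
top board_small [(0.76, [280, 164, 38, 40], 1339)]
top board_block [(0.55, [110, 219, 46, 56], 1406)]
top board_link [(0.63, [322, 230, 63, 36], 1592)]
top oil_bottle [(0.77, [459, 211, 32, 25], 501)]
side pulley_large []
side pulley_small [(0.57, [302, 237, 15, 21], 285)]
side bearing_block [(0.6, [335, 144, 37, 25], 483)]
side link_rod [(0.64, [330, 296, 35, 43], 561)]
side board_large [(0.9, [231, 268, 58, 46], 1549)]
side board_small [(0.95, [241, 199, 39, 26], 784), (0.36, [307, 104, 10, 31], 353)]
side board_block [(0.98, [252, 333, 62, 47], 1363)]
side board_link [(0.68, [304, 182, 20, 39], 759)]
side oil_bottle [(0.58, [308, 101, 10, 31], 341)]
```

```bash
python3 - <<'E'
import cv2
im=cv2.imread("pics/m_top.png");cv2.imwrite("pics/zm.png",cv2.resize(im[130:320,70:490],None,fx=1.9,fy=1.9,interpolation=cv2.INTER_NEAREST))
E
```

```text
(no output)
```

View pics/zm.png

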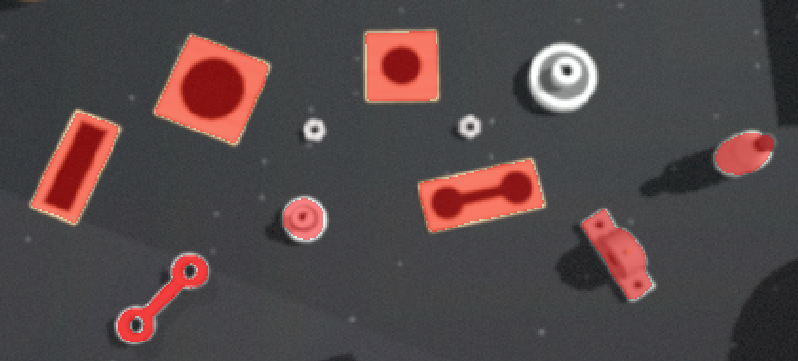

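```bash
cat >> h.py <<'E'
def soft(s,bb,fill=True,thr=None):
    """soft mask from gray in bbox"""
    im=cv2.cvtColor(s["image"],cv2.COLOR_RGB2GRAY).astype(float)
    c,r,w,h=bb;x0,x1=int(max(c-w/2-5,0)),int(c+w/2+6);y0,y1=int(max(r-h/2-5,0)),int(r+h/2+6)
    g=im[y0:y1,x0:x1]
    U=4
    gu=cv2.resize(g.astype(np.float32),None,fx=U,fy=U,interpolation=cv2.INTER_CUBIC)
    t=thr or cv2.threshold(np.clip(gu,0,255).astype(np.uint8),0,255,cv2.THRESH_OTSU)[0]
    b=(gu>t).astype(np.uint8)
    n,l,st,_=cv2.connectedComponentsWithStats(b);k=1+np.argmax(st[1:,4]);b=(l==k).astype(np.uint8)
    if fill:
        cs,_=cv2.findContours(b,cv2.RETR_EXTERNAL,cv2.CHAIN_APPROX_NONE);cv2.drawContours(b,cs,-1,1,-1)
    m=np.zeros(im.shape);m[y0:y1,x0:x1]=cv2.resize(b.astype(np.float32),(g.shape[1],g.shape[0]),interpolation=cv2.INTER_AREA)
    return m,t
def overlay(s,parts_p,name,crop,f):
    im=s["image"][:,:,::-1].copy();x0,y0,x1,y1=crop
    im=cv2.resize(im[y0:y1,x0:x1],None,fx=f,fy=f,interpolation=cv2.INTER_CUBIC)
    for parts,p,z0,col in parts_p:
        for P in parts:
            q=cv2.convexHull(((proj(s,place(P,p,z0))-[x0,y0]+.5)*f-.5).astype(np.float32))
            cv2.polylines(im,[np.round(q).astype(np.int32)],True,col,1)
    cv2.imwrite(name,im)
E
cat > est.py <<'E'
from h import *
import pickle
S,D=pickle.load(open("d0.pkl","rb"))
B={(k,n):(D[k,n][0][1] if D[k,n] else None) for k in M for n in S}
B['pulley_large','top']=[364,170,34,33];B['pulley_large','side']=[262,149,30,25]
R={};OV={'top':[],'side':[]}
for k in M:
    if k=='oil_bottle':continue
    obs=[]
    for n in S:
        m,t=soft(S[n],B[k,n],fill=k!='link_rod');obs.append((S[n],m))
    # init from top minAreaRect
    s=S['top'];ys,xs=np.where(obs[0][1]>.5)
    W=np.array([back(s,(x,y),.012)[:2] for x,y in zip(xs,ys)]);c=W.mean(0)
    cc=W-c;e,v=np.linalg.eigh(cc.T@cc);a=np.arctan2(v[1,1],v[0,1])
    if k in('board_large','board_small'):
        (_,_,aa)=cv2.minAreaRect((W*1e4).astype(np.float32));a=np.radians(aa)
    if 'pulley' in k:a=0
    out=[]
    for o in(obs,obs[:1],obs[1:]):
        x,f=fit(o,M[k],[c[0],c[1],a],0,HOLES.get(k,()));out.append((x,f))
    R[k]=[x for x,f in out]
    print(k,*["(%.1f %.1f mm %.2f deg c%.3f)"%(x[0]*1e3,x[1]*1e3,np.degrees(x[2]),f) for x,f in out])
    for n in S: OV[n].append((M[k]+SIL.get(k,[]),R[k][0],0,(0,0,255)))
pickle.dump(R,open("r0.pkl","wb"))
overlay(S['top'],OV['top'],"pics/ovt.png",(80,130,430,320),2.2)
overlay(S['side'],OV['side'],"pics/ovs.png",(195,120,365,360),2.4)
E
python3 est.py
```

```text
pulley_large (622.1 -219.3 mm 5.58 deg c0.074) (623.5 -217.6 mm -6.32 deg c0.027) (621.4 -221.8 mm 1.99 deg c0.009)
pulley_small (455.6 109.3 mm -6.40 deg c0.100) (456.0 110.7 mm 6.74 deg c0.065) (455.3 108.0 mm 7.48 deg c0.006)
bearing_block (397.0 -270.1 mm -151.87 deg c0.100) (398.9 -268.4 mm -151.45 deg c0.021) (396.1 -273.0 mm -151.35 deg c0.023)
link_rod (368.0 281.9 mm 133.92 deg c0.260) (368.7 283.4 mm 133.91 deg c0.031) (367.4 279.3 mm 133.63 deg c0.070)
board_large (627.3 223.7 mm 66.46 deg c0.054) (627.4 226.1 mm 66.45 deg c0.034) (626.9 222.5 mm 66.50 deg c0.001)
board_small (648.3 -17.1 mm 88.57 deg c0.063) (649.0 -15.0 mm 88.06 deg c0.025) (647.7 -18.9 mm 88.25 deg c0.001)
board_block (534.6 394.3 mm 156.06 deg c0.078) (533.9 396.9 mm 156.11 deg c0.049) (534.1 393.5 mm 156.31 deg c0.001)
board_link (477.5 -109.6 mm 100.06 deg c0.071) (478.4 -107.0 mm 100.31 deg c0.040) (477.2 -111.2 mm 100.16 deg c0.003)
```

View overlay.

View pics/ovt.png

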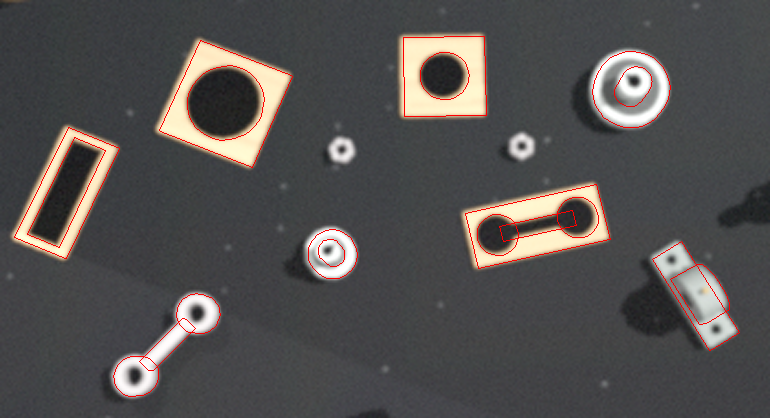

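View pics/ovs.png

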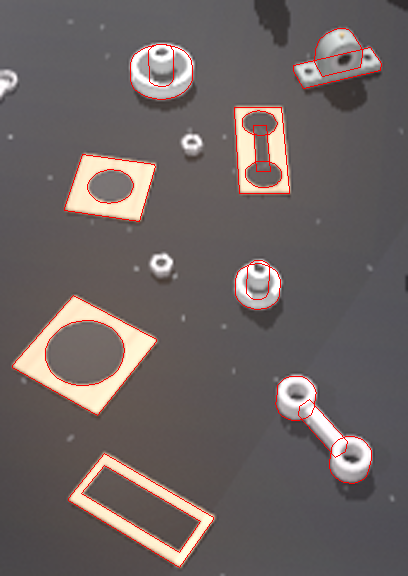

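```bash
cat > go.py <<'E'
import sys,numpy as np
from plant import *
from scipy.spatial.transform import Rotation as Ro
def rel(x,y,z,yaw):
    o=get_obs();R=Ro.from_euler('xyz',o["orientation"],degrees=True)
    d=R.inv().apply(np.array([x,y,z])-o["tool_pos"]*1e3)
    T=Ro.from_euler('xyz',[180,0,yaw],degrees=True)
    rv=np.degrees((R.inv()*T).as_rotvec())
    print("pos",np.round(o["tool_pos"]*1e3,1),"rpy",np.round(o["orientation"],2),"open",round(o["opening"]*1e3,1),"F",np.round(o["force"],1),"t",o["clock"],"j6",round(o["joint_pos"][5]))
    print("d",np.round(d,1),"a",np.round(rv,2))
if __name__=="__main__": rel(*map(float,sys.argv[1:5]))
E
python3 go.py 622.4 -219.7 227 -90; python3 -c "
from h import *;import pickle
S,D=pickle.load(open('d0.pkl','rb'));print(back(S['side'],(306,117),0),back(S['top'],(450,214),0))"
```

```text
pos [ 242.1 -630.1  226.6] rpy [-180.     -0.   -158.98] open 87.8 F [-0.7  0.2 -0. ] t 1.1 j6 -17
d [-5.022e+02  2.467e+02 -4.000e-01] a [ -0.    -0.   -68.98]
[ 0.50560859 -0.41355814  0.        ] [ 0.50989333 -0.41168658  0.        ]
```

```bash
python3 -m inch '[{"dx":-502,"dy":247,"dz":0,"az":-69},{"dx":-502,"dy":247,"dz":0,"az":-69},{"dx":-502,"dy":247,"dz":0,"az":-69},{"dx":-502,"dy":247,"dz":0,"az":-69},{"dx":-502,"dy":247,"dz":0,"az":-69},{"dx":-502,"dy":247,"dz":0,"az":-69},{"dx":-502,"dy":247,"dz":0,"az":-69},{"dx":-502,"dy":247,"dz":0,"az":-69}]'; python3 go.py 622.4 -219.7 80 -90
```

```text
pos [ 242.1 -630.1  226.6] rpy [-180.     -0.   -158.98] open 87.8 F [-0.7  0.2 -0. ] t 1.1 j6 -17
d [-502.2  246.7  146.6] a [ -0.    -0.   -68.98]$[0]: bad value
```

```bash
python3 -m inch '[{"ax":0,"ay":0,"dx":-502,"dy":247,"dz":0,"az":-69,"fingers":87},{"ax":0,"ay":0,"dx":-502,"dy":247,"dz":0,"az":-69,"fingers":87},{"ax":0,"ay":0,"dx":-502,"dy":247,"dz":0,"az":-69,"fingers":87},{"ax":0,"ay":0,"dx":-502,"dy":247,"dz":0,"az":-69,"fingers":87},{"ax":0,"ay":0,"dx":-502,"dy":247,"dz":0,"az":-69,"fingers":87},{"ax":0,"ay":0,"dx":-502,"dy":247,"dz":0,"az":-69,"fingers":87},{"ax":0,"ay":0,"dx":-502,"dy":247,"dz":0,"az":-69,"fingers":87},{"ax":0,"ay":0,"dx":-502,"dy":247,"dz":0,"az":-69,"fingers":87}]'; python3 go.py 622.4 -219.7 80 -90
```

```text
clock: 2.1
tool_pos: [0.583, -0.2614, 0.2269]
orientation: [-180.0, -0.0, -89.9]
force: [0.7, -1.6, -0.7]
opening: 0.0871
pos [ 583.  -261.4  226.9] rpy [-1.7996e+02 -1.0000e-02 -8.9900e+01] open 87.1 F [ 0.7 -1.6 -0.7] t 2.1 j6 7
d [-41.7 -39.4 147. ] a [-0.04 -0.01  0.1 ]
```

```bash
python3 -m inch '[{"ax":0,"ay":0,"dx":-41.7,"dy":-39.4,"dz":0,"az":0,"fingers":60},{"ax":0,"ay":0,"dx":-41.7,"dy":-39.4,"dz":60,"az":0,"fingers":60},{"ax":0,"ay":0,"dx":-41.7,"dy":-39.4,"dz":120,"az":0,"fingers":60},{"ax":0,"ay":0,"dx":-41.7,"dy":-39.4,"dz":147,"az":0,"fingers":60},{"ax":0,"ay":0,"dx":-41.7,"dy":-39.4,"dz":147,"az":0,"fingers":60}]'; python3 go.py 622.4 -219.7 25 -90
python3 - <<'E'
from h import *
for n in("top","side"):
    s=snapshot(n);cv2.imwrite(f"pics/a_{n}.png",s["image"][:,:,::-1])
a=cv2.imread("pics/a_top.png")[80:300,250:480];b=cv2.imread("pics/a_side.png")[60:280,180:410]
cv2.imwrite("pics/a.png",cv2.resize(np.hstack([a,b]),None,fx=1.7,fy=1.7))
E
```

```text
clock: 2.72
tool_pos: [0.6195, -0.2212, 0.0771]
orientation: [179.7, 0.0, -90.0]
force: [0.2, -0.1, 0.0]
opening: 0.0599
pos [ 619.5 -221.2   77.1] rpy [ 1.7972e+02  3.0000e-02 -8.9990e+01] open 59.9 F [ 0.2 -0.1  0. ] t 2.725 j6 3
d [-1.5 -3.2 52.1] a [0.28 0.03 0.01]
```

View pics/a.png

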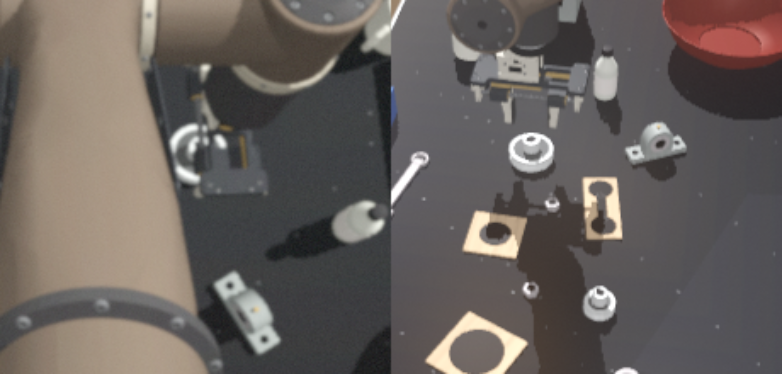

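```bash
python3 go.py 622.4 -219.7 25 -90
```

```text
pos [ 621.9 -221.7   80.7] rpy [-1.7993e+02 -3.0000e-02 -8.9960e+01] open 60.2 F [0.4 0.1 0.9] t 2.825 j6 3
d [-2.  -0.4 55.7] a [-0.07 -0.03  0.04]
```

```bash
python3 -m inch '[{"ax":0,"ay":0,"dx":-2,"dy":-0.5,"dz":35,"az":0,"fingers":60},{"ax":0,"ay":0,"dx":-2,"dy":-0.5,"dz":50,"az":0,"fingers":60},{"ax":0,"ay":0,"dx":-2,"dy":-0.5,"dz":55.5,"az":0,"fingers":60},{"ax":0,"ay":0,"dx":-2,"dy":-0.5,"dz":55.5,"az":0,"fingers":60},{"ax":0,"ay":0,"dx":-2,"dy":-0.5,"dz":55.5,"az":0,"fingers":60}]'; python3 go.py 622.4 -219.7 25 -90
python3 - <<'E'
from h import *
s=snapshot("side");cv2.imwrite("pics/b.png",cv2.resize(s["image"][60:240,180:410,::-1],None,fx=3,fy=3,interpolation=cv2.INTER_CUBIC))
E
```

```text
clock: 3.45
tool_pos: [0.6223, -0.2196, 0.0252]
orientation: [-179.9, -0.0, -90.0]
force: [0.2, -1.2, 0.2]
opening: 0.0599
pos [ 622.3 -219.6   25.2] rpy [-1.7991e+02 -2.0000e-02 -8.9970e+01] open 59.9 F [ 0.2 -1.2  0.2] t 3.45 j6 3
d [ 0.1 -0.1  0.2] a [-0.09 -0.02  0.03]
```

View pics/b.png

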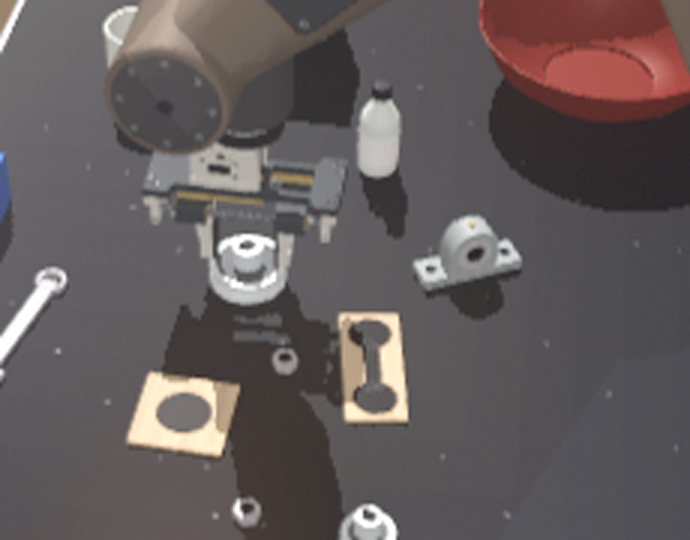

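```bash
python3 - <<'E'
from h import *
s=snapshot("side")
im=cv2.resize(s["image"][110:180,230:310,::-1],None,fx=8,fy=8,interpolation=cv2.INTER_CUBIC)
p=get_obs()["tool_pos"]
for d in [(0,0,0),(.03,0,0),(-.03,0,0),(.03,0,.04),(-.03,0,.04)]:
    u=((proj(s,[p+d])[0]-[230,110]+.5)*8).astype(int);cv2.circle(im,tuple(map(int,u)),4,(0,0,255),-1)
cv2.imwrite("pics/c.png",im)
E
```

```text
(no output)
```

View pics/c.png

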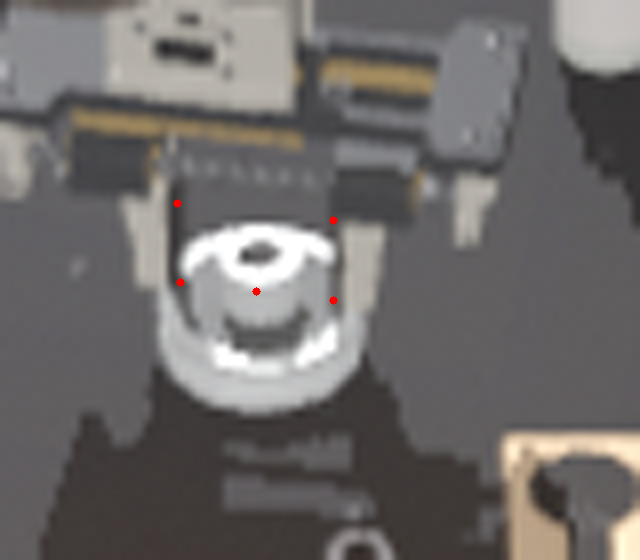

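```bash
python3 -m inch '[{"ax":0,"ay":0,"dx":0,"dy":0,"dz":0,"az":0,"fingers":20},{"ax":0,"ay":0,"dx":0,"dy":0,"dz":0,"az":0,"fingers":20},{"ax":0,"ay":0,"dx":0,"dy":0,"dz":0,"az":0,"fingers":20},{"ax":0,"ay":0,"dx":0,"dy":0,"dz":0,"az":0,"fingers":20},{"ax":0,"ay":0,"dx":0,"dy":0,"dz":0,"az":0,"fingers":20},{"ax":0,"ay":0,"dx":0,"dy":0,"dz":0,"az":0,"fingers":20}]'; python3 go.py 627.1 -219.7 180 -90

```

```text
clock: 4.3
tool_pos: [0.6213, -0.2194, 0.024]
orientation: [180.0, 0.0, -90.0]
force: [-1.9, 0.1, 1.4]
opening: 0.0312
pos [ 621.3 -219.4   24. ] rpy [179.97   0.   -89.98] open 31.2 F [-1.9  0.1  1.4] t 4.3 j6 3
d [   0.3   -5.7 -156. ] a [0.03 0.   0.02]
```

```bash
python3 -m inch '[{"ax":0,"ay":0,"dx":0,"dy":0,"dz":-15,"az":0,"fingers":20},{"ax":0,"ay":0,"dx":0,"dy":0,"dz":-50,"az":0,"fingers":20},{"ax":0,"ay":0,"dx":-20,"dy":-5,"dz":-70,"az":0,"fingers":20},{"ax":0,"ay":0,"dx":-60,"dy":-5,"dz":-70,"az":0,"fingers":20},{"ax":0,"ay":0,"dx":-110,"dy":-5,"dz":-70,"az":0,"fingers":20},{"ax":0,"ay":0,"dx":-160,"dy":-5,"dz":-70,"az":0,"fingers":20},{"ax":0,"ay":0,"dx":-210,"dy":-5,"dz":-70,"az":0,"fingers":20},{"ax":0,"ay":0,"dx":-260,"dy":-5,"dz":-70,"az":0,"fingers":20}]'; python3 go.py 627.1 224.3 95 -90

```

```text
clock: 5.3
tool_pos: [0.6262, 0.0423, 0.0945]
orientation: [-180.0, 0.0, -90.0]
force: [-0.0, 0.8, -5.8]
opening: 0.0314
pos [626.2  42.3  94.5] rpy [-1.800e+02  2.000e-02 -8.999e+01] open 31.4 F [-0.   0.8 -5.8] t 5.3 j6 -22
d [-182.    -0.9   -0.4] a [-0.    0.02  0.01]
```

```bash
python3 -m inch '[{"ax":0,"ay":0,"dx":-50,"dy":-1,"dz":0,"az":0,"fingers":20},{"ax":0,"ay":0,"dx":-100,"dy":-1,"dz":0,"az":0,"fingers":20},{"ax":0,"ay":0,"dx":-145,"dy":-1,"dz":0,"az":0,"fingers":20},{"ax":0,"ay":0,"dx":-172,"dy":-1,"dz":0,"az":0,"fingers":20},{"ax":0,"ay":0,"dx":-182,"dy":-1,"dz":0,"az":0,"fingers":20},{"ax":0,"ay":0,"dx":-182,"dy":-1,"dz":0,"az":0,"fingers":20},{"ax":0,"ay":0,"dx":-182,"dy":-1,"dz":0,"az":0,"fingers":20},{"ax":0,"ay":0,"dx":-182,"dy":-1,"dz":0,"az":0,"fingers":20}]'; python3 go.py 627.1 224.3 28 -90
python3 - <<'E'
from h import *
for n in("top","side"):
    s=snapshot(n);cv2.imwrite(f"pics/d_{n}.png",s["image"][:,:,::-1])
a=cv2.imread("pics/d_top.png")[90:290,90:290];b=cv2.imread("pics/d_side.png")[130:330,150:350]
cv2.imwrite("pics/d.png",cv2.resize(np.hstack([a,b]),None,fx=2,fy=2))
E
```

```text
clock: 6.3
tool_pos: [0.6275, 0.2214, 0.0941]
orientation: [180.0, -0.0, -90.1]
force: [0.6, 0.5, -5.0]
opening: 0.0311
pos [627.5 221.4  94.1] rpy [ 1.7999e+02 -1.0000e-02 -9.0060e+01] open 31.1 F [ 0.6  0.5 -5. ] t 6.3 j6 -36
d [-2.9  0.4 66.1] a [ 0.01 -0.01 -0.06]
```

View pics/d.png

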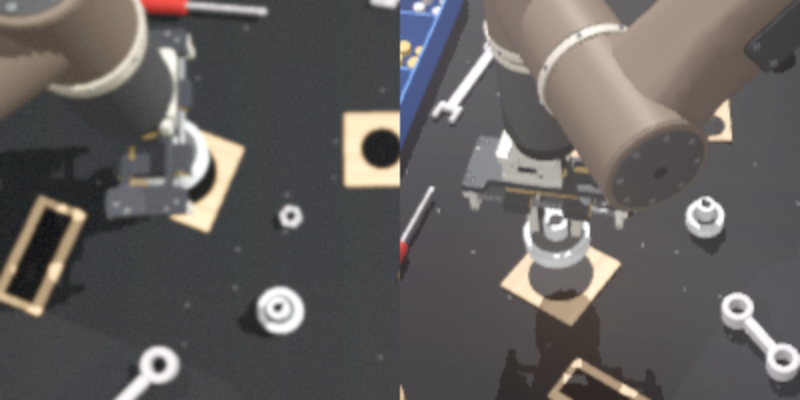

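```bash
python3 -m inch '[{"ax":0,"ay":0,"dx":-2.9,"dy":0.3,"dz":30,"az":0,"fingers":20},{"ax":0,"ay":0,"dx":-2.9,"dy":0.3,"dz":52,"az":0,"fingers":20},{"ax":0,"ay":0,"dx":-2.9,"dy":0.3,"dz":60,"az":0,"fingers":20},{"ax":0,"ay":0,"dx":-2.9,"dy":0.3,"dz":62,"az":0,"fingers":20},{"ax":0,"ay":0,"dx":-2.9,"dy":0.3,"dz":62,"az":0,"fingers":20},{"ax":0,"ay":0,"dx":-2.9,"dy":0.3,"dz":62,"az":0,"fingers":20}]'; python3 go.py 627.1 224.3 28 -90
python3 - <<'E'
from h import *
s=snapshot("side");np.save("s_e.npy",s,allow_pickle=True)
overlay(s,[(M['board_large']+SIL['board_large'],[.6269,.2225,np.radians(66.5)],0,(0,0,255)),(M['pulley_large'],[.6269,.2225,0],.006,(0,255,0))],"pics/e.png",(195,200,275,300),6)
E
```

```text
clock: 7.15
tool_pos: [0.6277, 0.2258, 0.0331]
orientation: [-179.9, 0.0, -90.0]
force: [0.5, -0.7, -5.3]
opening: 0.0311
pos [627.7 225.8  33.1] rpy [-1.7992e+02  5.0000e-02 -8.9980e+01] open 31.1 F [ 0.5 -0.7 -5.3] t 7.15 j6 -36
d [1.5 0.6 5.1] a [-0.08  0.05  0.02]
```

View pics/e.png

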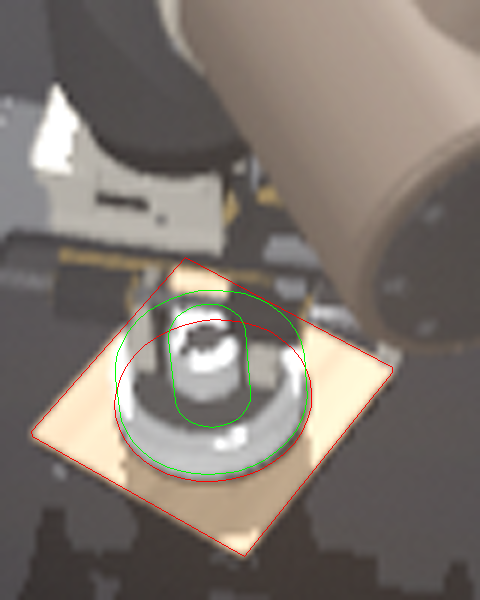

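```bash
python3 -m inch '[{"ax":0,"ay":0,"dx":1,"dy":0.6,"dz":2,"az":0,"fingers":20},{"ax":0,"ay":0,"dx":1,"dy":0.6,"dz":3.5,"az":0,"fingers":20},{"ax":0,"ay":0,"dx":1,"dy":0.6,"dz":4.5,"az":0,"fingers":20},{"ax":0,"ay":0,"dx":1,"dy":0.6,"dz":4.5,"az":0,"fingers":20}]'; python3 go.py 627.1 224.3 28 -90
python3 go.py 627.1 224.3 28 -90
```

```text
clock: 7.7
tool_pos: [0.6265, 0.2244, 0.028]
orientation: [-180.0, -0.0, -90.0]
force: [-2.7, -1.2, 2.4]
opening: 0.0311
pos [626.5 224.4  28. ] rpy [-1.800e+02 -1.000e-02 -8.998e+01] open 31.1 F [-2.7 -1.2  2.4] t 7.7 j6 -36
d [ 0.1 -0.6  0. ] a [-0.   -0.01  0.02]
pos [626.5 224.4  28. ] rpy [-1.800e+02 -1.000e-02 -8.998e+01] open 31.1 F [-2.7 -1.2  2.4] t 7.7 j6 -36
d [ 0.1 -0.6  0. ] a [-0.   -0.01  0.02]
```

```bash
python3 -m inch '[{"ax":0,"ay":0,"dx":0,"dy":0,"dz":0,"az":0,"fingers":50},{"ax":0,"ay":0,"dx":0,"dy":0,"dz":0,"az":0,"fingers":50},{"ax":0,"ay":0,"dx":0,"dy":0,"dz":-15,"az":0,"fingers":50},{"ax":0,"ay":0,"dx":0,"dy":0,"dz":-60,"az":0,"fingers":50},{"ax":0,"ay":0,"dx":20,"dy":40,"dz":-90,"az":0,"fingers":50},{"ax":0,"ay":0,"dx":55,"dy":85,"dz":-90,"az":0,"fingers":50},{"ax":0,"ay":0,"dx":90,"dy":130,"dz":-90,"az":0,"fingers":50},{"ax":0,"ay":0,"dx":115,"dy":171,"dz":-90,"az":0,"fingers":50}]'; python3 go.py 455.6 109.3 80 -90
cat > meas.py <<'E'
import sys
from h import *
def meas(part,board,p,z0=.004,tag="x"):
    """fit part on board in each camera, compare with board fit in that camera from r0"""
    import pickle
    R=pickle.load(open("r0.pkl","rb"))
    for i,n in enumerate(("top","side")):
        s=snapshot(n);t=trace(part,n)
        q=R[board][1+i]
        u=proj(s,[[q[0],q[1],.02]])[0]
        t=[x for x in t if np.hypot(*(np.array(x["bbox"][:2])-u))<15]
        pr=M[part]
        if t:
            m=t[0]["mask"].astype(float)
            x,f=fit([(s,m)],pr,[q[0],q[1],p],z0,HOLES.get(part,()))
            d=(x-q)[:2]*1e3
            print(n,"net %.2f"%t[0]["score"],np.round(x[:2]*1e3,1),"part-board mm",np.round(d,1),"deg %.2f vs %.2f"%(np.degrees(x[2]),np.degrees(q[2])),"cost %.3f"%f)
        else: x=q;print(n,"no net")
        c=proj(s,[[q[0],q[1],.004]])[0].astype(int)
        overlay(s,[(M[board],q,0,(0,0,255)),(pr,[q[0],q[1],p if 'pulley' in part else q[2]],z0,(0,255,0))],f"pics/{tag}_{n}.png",(c[0]-45,c[1]-40,c[0]+45,c[1]+40),5)
    a=cv2.imread(f"pics/{tag}_top.png");b=cv2.imread(f"pics/{tag}_side.png")
    cv2.imwrite(f"pics/{tag}.png",cv2.resize(np.hstack([a,b]),None,fx=.88,fy=.88))
E
python3 -c "
from meas import *
meas('pulley_large','board_large',0,tag='pl')"
```

```text
clock: 8.7
tool_pos: [0.4545, 0.1084, 0.1187]
orientation: [-179.9, 0.1, -90.0]
force: [-0.1, 0.0, 1.0]
opening: 0.0501
pos [454.5 108.4 118.7] rpy [-1.7991e+02  6.0000e-02 -9.0000e+01] open 50.1 F [-0.1  0.   1. ] t 8.7 j6 -38
d [-0.9 -1.1 38.7] a [-0.09  0.06 -0.  ]
top no net
side net 0.94 [625.5 225.8] part-board mm [-1.4  3.3] deg 1.14 vs 66.50 cost 0.013
```

View pics/pl.png

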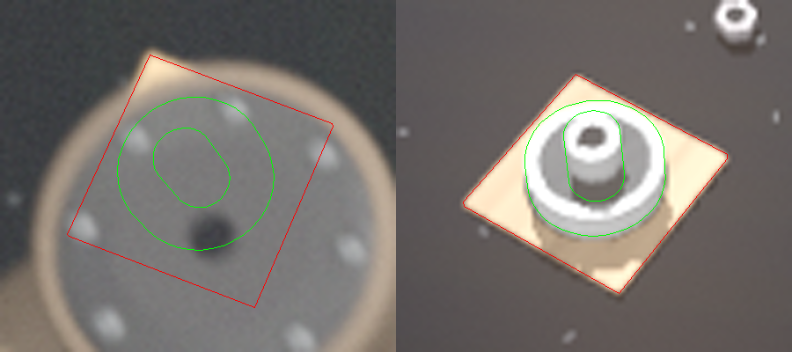

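```bash
python3 -m inch '[{"ax":0,"ay":0,"dx":-0.9,"dy":-1,"dz":50,"az":0,"fingers":50},{"ax":0,"ay":0,"dx":-0.9,"dy":-1,"dz":80,"az":0,"fingers":50},{"ax":0,"ay":0,"dx":-0.9,"dy":-1,"dz":94,"az":0,"fingers":50},{"ax":0,"ay":0,"dx":-0.9,"dy":-1,"dz":97.5,"az":0,"fingers":50},{"ax":0,"ay":0,"dx":-0.9,"dy":-1,"dz":97.5,"az":0,"fingers":50}]'; python3 go.py 455.6 109.3 21 -90
python3 - <<'E'
from h import *
s=snapshot("side")
im=cv2.resize(s["image"][195:265,260:350,::-1],None,fx=7,fy=7,interpolation=cv2.INTER_CUBIC)
cv2.imwrite("pics/f.png",im)
E
```

```text
clock: 9.52
tool_pos: [0.4573, 0.1109, 0.0207]
orientation: [-180.0, 0.0, -90.0]
force: [-0.4, 0.2, 0.2]
opening: 0.0502
pos [457.3 110.9  20.7] rpy [-1.7995e+02  2.0000e-02 -8.9970e+01] open 50.2 F [-0.4  0.2  0.2] t 9.525 j6 -38
d [ 1.6  1.7 -0.3] a [-0.05  0.02  0.03]
```

View pics/f.png

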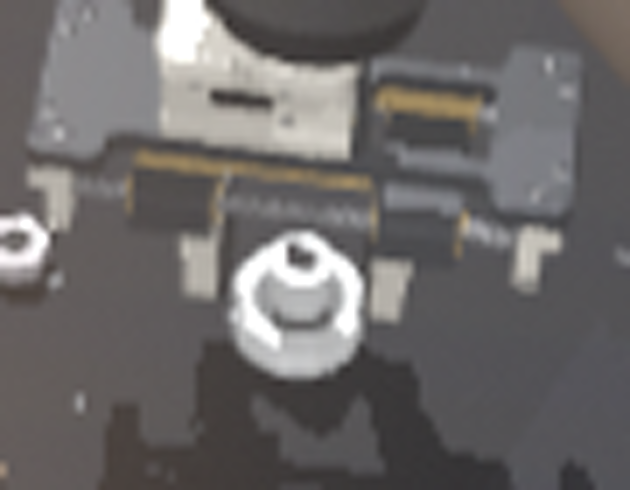

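```bash
python3 -m inch '[{"ax":0,"ay":0,"dx":1.6,"dy":1.6,"dz":0,"az":0,"fingers":50},{"ax":0,"ay":0,"dx":1.6,"dy":1.6,"dz":0,"az":0,"fingers":50},{"ax":0,"ay":0,"dx":1.6,"dy":1.6,"dz":0,"az":0,"fingers":12},{"ax":0,"ay":0,"dx":1.6,"dy":1.6,"dz":0,"az":0,"fingers":12},{"ax":0,"ay":0,"dx":1.6,"dy":1.6,"dz":0,"az":0,"fingers":12},{"ax":0,"ay":0,"dx":1.6,"dy":1.6,"dz":0,"az":0,"fingers":12},{"ax":0,"ay":0,"dx":1.6,"dy":1.6,"dz":0,"az":0,"fingers":12},{"ax":0,"ay":0,"dx":1.6,"dy":1.6,"dz":0,"az":0,"fingers":12}]'; python3 go.py 648.4 -17 80 -90

```

```text
clock: 10.58
tool_pos: [0.455, 0.1088, 0.0201]
orientation: [-180.0, 0.0, -90.0]
force: [0.2, -0.3, -0.5]
opening: 0.0233
pos [455.  108.8  20.1] rpy [-180.      0.    -89.98] open 23.3 F [ 0.2 -0.3 -0.5] t 10.575 j6 -38
d [ 125.8 -193.3  -59.9] a [-0.    0.    0.02]
```

```bash
python3 -m inch '[{"ax":0,"ay":0,"dx":0,"dy":0,"dz":-15,"az":0,"fingers":12},{"ax":0,"ay":0,"dx":0,"dy":0,"dz":-45,"az":0,"fingers":12},{"ax":0,"ay":0,"dx":20,"dy":-30,"dz":-60,"az":0,"fingers":12},{"ax":0,"ay":0,"dx":50,"dy":-75,"dz":-60,"az":0,"fingers":12},{"ax":0,"ay":0,"dx":80,"dy":-120,"dz":-60,"az":0,"fingers":12},{"ax":0,"ay":0,"dx":108,"dy":-165,"dz":-60,"az":0,"fingers":12},{"ax":0,"ay":0,"dx":122,"dy":-187,"dz":-60,"az":0,"fingers":12},{"ax":0,"ay":0,"dx":126.2,"dy":-193.3,"dz":-60,"az":0,"fingers":12}]'
python3 -m inch '[{"ax":0,"ay":0,"dx":0,"dy":0,"dz":15,"az":0,"fingers":12},{"ax":0,"ay":0,"dx":0,"dy":0,"dz":35,"az":0,"fingers":12},{"ax":0,"ay":0,"dx":0,"dy":0,"dz":45,"az":0,"fingers":12},{"ax":0,"ay":0,"dx":0,"dy":0,"dz":50,"az":0,"fingers":12},{"ax":0,"ay":0,"dx":0,"dy":0,"dz":50,"az":0,"fingers":12},{"ax":0,"ay":0,"dx":0,"dy":0,"dz":50,"az":0,"fingers":12},{"ax":0,"ay":0,"dx":0,"dy":0,"dz":50,"az":0,"fingers":12}]';python3 go.py 648.4 -17.4 24 -90
cat > mm.py <<'E'
import sys
from meas import *
meas(sys.argv[1],sys.argv[2],np.radians(float(sys.argv[3])),z0=float(sys.argv[4]),tag=sys.argv[5])
E
python3 mm.py pulley_large board_large 0 .004 pl2;python3 mm.py pulley_small board_small 0 .010 ps1
```

```text
clock: 11.58
tool_pos: [0.6486, -0.0186, 0.0787]
orientation: [179.9, -0.0, -90.1]
force: [-1.3, -0.2, -1.7]
opening: 0.0229
clock: 12.45
tool_pos: [0.6487, -0.0173, 0.0307]
orientation: [-179.9, 0.0, -90.0]
force: [-0.5, 0.5, -1.7]
opening: 0.0233
pos [648.7 -17.3  30.7] rpy [-1.7994e+02  2.0000e-02 -8.9980e+01] open 23.3 F [-0.5  0.5 -1.7] t 12.45 j6 -16
d [0.1 0.3 6.7] a [-0.06  0.02  0.02]
top no net
side net 0.75 [625.4 226.2] part-board mm [-1.4  3.6] deg 0.09 vs 66.50 cost 0.025
top no net
side net 0.65 [645.7 -13.4] part-board mm [-2.   5.5] deg 7.40 vs 88.25 cost 0.208
```

View pics/pl2.png

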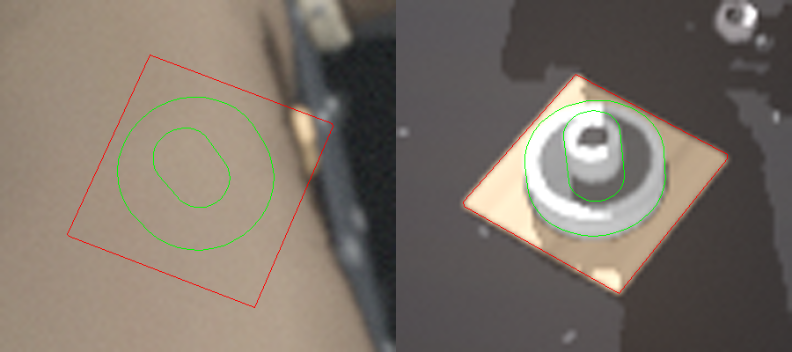

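View pics/ps1.png

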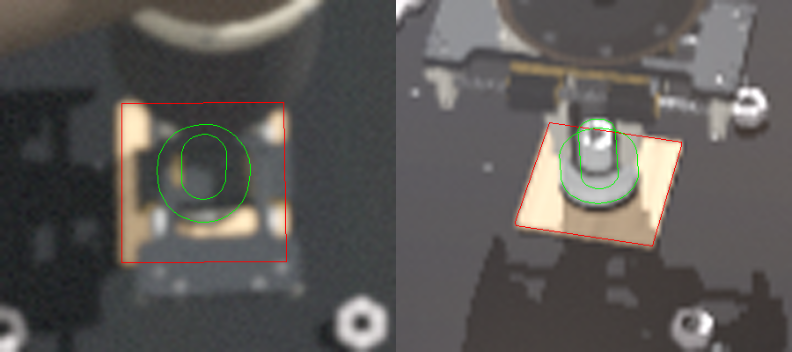

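```bash
python3 - <<'E'
from h import *
import pickle
S,D=pickle.load(open("d0.pkl","rb"));R=pickle.load(open("r0.pkl","rb"))
for k in M:
    if k=='oil_bottle':continue
    for i,n in enumerate(("top","side")):
        c=[x for x in D[k,n]]
        if k=='pulley_large': c=c[1:]
        if not c: continue
        x,f=fit([(S[n],c[0][2].astype(float))],M[k],R[k][0],0,HOLES.get(k,()))
        print(k,n,np.round((x-R[k][1+i])[:2]*1e3,1),round(np.degrees(x-R[k][1+i])[2],2),round(f,3))
# edge-based view of current
s=snapshot("side")
cv2.imwrite("pics/g.png",cv2.resize(s["image"][240:300,195:270,::-1],None,fx=9,fy=9,interpolation=cv2.INTER_CUBIC))
E
```

```text
pulley_large top [-1.9  0.5] 23.72 0.015
pulley_small top [0.6 2.2] -5.26 0.056
pulley_small side [-1.2  1.3] -15.05 0.051
bearing_block top [-0.1  1.5] 0.33 0.038
bearing_block side [-0.1  4.8] 0.51 0.063
link_rod top [-0.4 -0.3] -0.18 0.212
link_rod side [0.1 2.4] 0.27 0.174
board_large top [ 1.  -0.2] 0.25 0.015
board_large side [-0.5  3. ] -0.01 0.022
board_small top [-0.5 -0.1] 1.03 0.013
board_small side [-1.5  2.9] 0.42 0.021
board_block top [ 1.1 -0.6] -0.11 0.017
board_block side [-1.3  1.8] -0.15 0.015
board_link top [0.3 0.6] 0.04 0.022
board_link side [-1.3  1.1] 0.23 0.029
```

View pics/g.png

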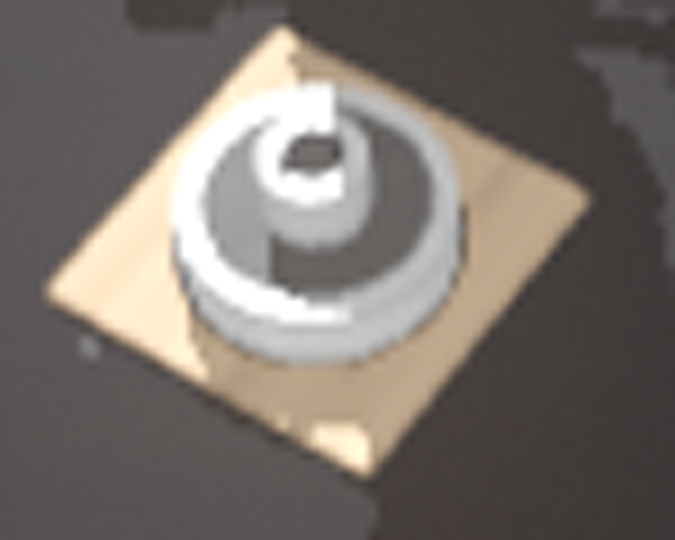

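```bash
python3 -m inch '[{"ax":0,"ay":0,"dx":0,"dy":0.3,"dz":3,"az":0,"fingers":12},{"ax":0,"ay":0,"dx":0,"dy":0.3,"dz":5,"az":0,"fingers":12},{"ax":0,"ay":0,"dx":0,"dy":0.3,"dz":6.2,"az":0,"fingers":12},{"ax":0,"ay":0,"dx":0,"dy":0.3,"dz":6.7,"az":0,"fingers":12},{"ax":0,"ay":0,"dx":0,"dy":0.3,"dz":6.7,"az":0,"fingers":12}]'; python3 go.py 398 -270.5 120 -151.5
```

```text
clock: 13.52
tool_pos: [0.6478, -0.0175, 0.0241]
orientation: [180.0, -0.0, -90.0]
force: [-4.3, 0.2, 5.3]
opening: 0.0235
pos [647.8 -17.5  24.1] rpy [ 1.7999e+02 -1.0000e-02 -8.9970e+01] open 23.5 F [-4.3  0.2  5.3] t 13.525 j6 -16
d [252.9 250.  -95.8] a [ 0.000e+00 -1.000e-02  6.153e+01]
```

```bash
python3 -m inch '[{"ax":0,"ay":0,"dx":0,"dy":0,"dz":0,"az":0,"fingers":50},{"ax":0,"ay":0,"dx":0,"dy":0,"dz":0,"az":0,"fingers":50},{"ax":0,"ay":0,"dx":0,"dy":0,"dz":-15,"az":0,"fingers":50},{"ax":0,"ay":0,"dx":0,"dy":0,"dz":-65,"az":0,"fingers":50},{"ax":0,"ay":0,"dx":30,"dy":30,"dz":-105,"az":10,"fingers":50},{"ax":0,"ay":0,"dx":70,"dy":70,"dz":-110,"az":20,"fingers":60},{"ax":0,"ay":0,"dx":110,"dy":110,"dz":-110,"az":30,"fingers":60},{"ax":0,"ay":0,"dx":150,"dy":150,"dz":-110,"az":40,"fingers":60}]'; python3 go.py 398 -270.5 120 -151.5
```

```text
clock: 14.52
tool_pos: [0.4971, -0.1685, 0.1348]
orientation: [-179.9, 0.1, -130.3]
force: [0.7, -1.2, -0.1]
opening: 0.0597
pos [ 497.1 -168.5  134.8] rpy [-1.7990e+02  7.0000e-02 -1.3028e+02] open 59.7 F [ 0.7 -1.2 -0.1] t 14.525 j6 -43
d [141.9   9.7  14.6] a [-0.08  0.09 21.22]
```

```bash
python3 -m inch '[{"ax":0,"ay":0,"dx":45,"dy":3,"dz":0,"az":10,"fingers":60},{"ax":0,"ay":0,"dx":95,"dy":7,"dz":0,"az":20,"fingers":60},{"ax":0,"ay":0,"dx":130,"dy":9,"dz":0,"az":21.5,"fingers":60},{"ax":0,"ay":0,"dx":142,"dy":9.7,"dz":15,"az":21.5,"fingers":60},{"ax":0,"ay":0,"dx":142,"dy":9.7,"dz":15,"az":21.5,"fingers":60},{"ax":0,"ay":0,"dx":142,"dy":9.7,"dz":15,"az":21.5,"fingers":60}]'; python3 go.py 398 -270.5 16 -151.5
python3 - <<'E'
from h import *
import pickle
S={n:snapshot(n) for n in("top","side")};pickle.dump(S,open("d1.pkl","wb"))
R=pickle.load(open("r0.pkl","rb"))
for i,n in enumerate(S):
    cv2.imwrite(f"pics/i_{n}.png",S[n]["image"][:,:,::-1])
    out=[]
    for k,b in(("pulley_large","board_large"),("pulley_small","board_small")):
        q=R[b][1+i];c=proj(S[n],[[q[0],q[1],.01]])[0].astype(int)
        nm=f"pics/i{n}{k}.png";overlay(S[n],[(M[b]+SIL[b],q,0,(0,0,255)),(M[k],q,.004,(0,255,0))],nm,(c[0]-35,c[1]-35,c[0]+35,c[1]+35),5.6);out.append(cv2.imread(nm))
    cv2.imwrite(f"pics/i2{n}.png",np.hstack(out))
E
```

```text
clock: 15.28
tool_pos: [0.4002, -0.27, 0.1193]
orientation: [-179.9, 0.0, -151.5]
force: [0.2, 0.0, 0.1]
opening: 0.0602
pos [ 400.2 -270.   119.3] rpy [-1.7995e+02  4.0000e-02 -1.5146e+02] open 60.2 F [0.2 0.  0.1] t 15.275 j6 -51
d [  2.2   0.7 103.3] a [-0.05  0.04  0.04]
```

View pics/i2top.png

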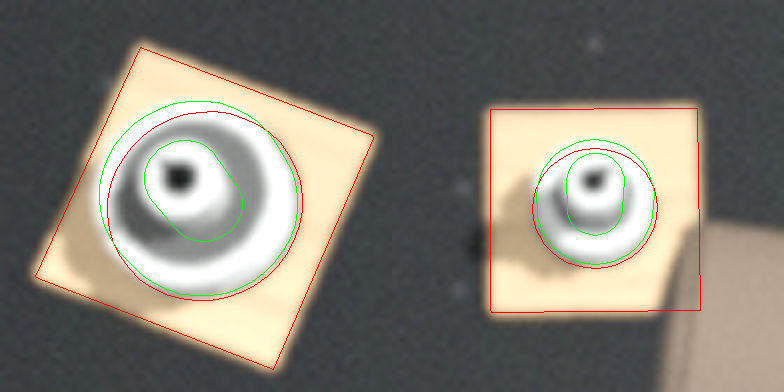

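View pics/i2side.png

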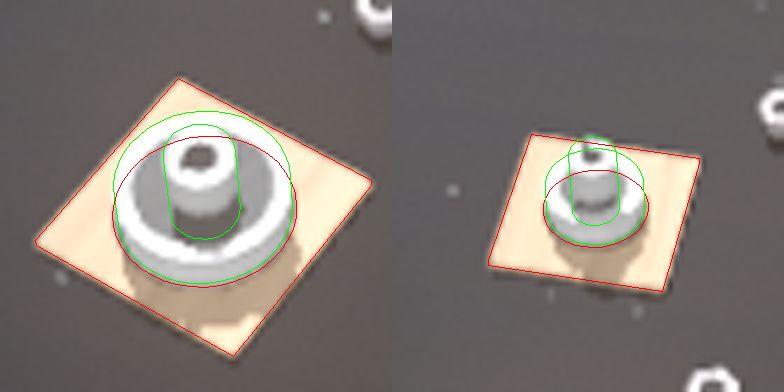

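```bash
cat > chk.py <<'E'
from h import *
import pickle
R=pickle.load(open("r0.pkl","rb"))
def chroma(s,u,rad,tag):
    im=s["image"].astype(np.float32);x0,y0=int(u[0]-rad),int(u[1]-rad)
    g=im[y0:y0+2*rad,x0:x0+2*rad];gu=cv2.resize(g,None,fx=4,fy=4,interpolation=cv2.INTER_CUBIC)
    ratio=gu[...,2]/np.maximum(gu[...,0],1);val=gu.max(2)
    b=((ratio>.91)&(val>95)).astype(np.uint8)
    n,l,st,ce=cv2.connectedComponentsWithStats(b)
    k=1+np.argmax(st[1:,4]-0*ce[1:,0]);b=(l==k).astype(np.uint8)
    b=cv2.morphologyEx(b,cv2.MORPH_OPEN,np.ones((5,5),np.uint8))
    cs,_=cv2.findContours(b,cv2.RETR_EXTERNAL,cv2.CHAIN_APPROX_NONE);cv2.drawContours(b,cs,-1,1,-1)
    v=np.clip(gu,0,255).astype(np.uint8)[:,:,::-1].copy();cv2.drawContours(v,cs,-1,(0,0,255),1);cv2.imwrite(f"pics/ch_{tag}.png",cv2.resize(v,None,fx=1.2,fy=1.2))
    m=np.zeros(im.shape[:2]);m[y0:y0+2*rad,x0:x0+2*rad]=cv2.resize(b.astype(np.float32),(2*rad,2*rad),interpolation=cv2.INTER_AREA)
    return m
def check(S,k,b,rad):
    for i,n in enumerate(S):
        q=R[b][1+i];u=proj(S[n],[[q[0],q[1],.02]])[0]
        m=chroma(S[n],u,rad,n+k)
        x,f=fit([(S[n],m)],M[k],q,.004,HOLES.get(k,()))
        print(k,n,"part-board",np.round((x-q)[:2]*1e3,1),"ang",round(np.degrees(x[2]-q[2]),2),"cost",round(f,3))
E
python3 - <<'E'
from chk import *
S=pickle.load(open("d1.pkl","rb"))
check(S,"pulley_large","board_large",26);check(S,"pulley_small","board_small",20)
r=[cv2.resize(cv2.imread(f"pics/ch_{n}{k}.png"),(380,290)) for k in("pulley_large","pulley_small") for n in S]
cv2.imwrite("pics/ch.png",np.vstack([np.hstack(r[:2]),np.hstack(r[2:])]))
E
```

```text
pulley_large top part-board [0.3 1.2] ang -4.74 cost 0.009
pulley_large side part-board [-0.2  1.5] ang -7.45 cost 0.002
pulley_small top part-board [0.4 0.6] ang 4.01 cost 0.003
pulley_small side part-board [0.2 0.4] ang 12.37 cost 0.68
```

View pics/ch.png

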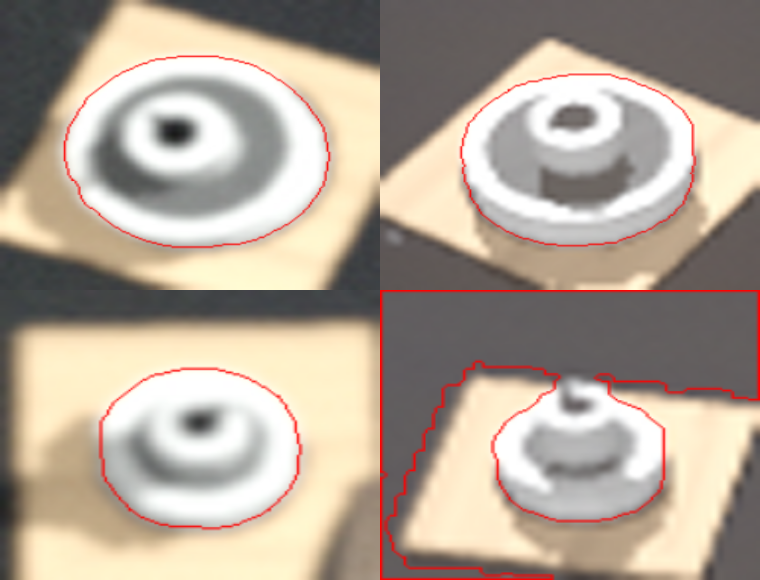

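```bash
python3 go.py 397.5 -270.7 18 -151.4;python3 -m inch '[{"ax":0,"ay":0,"dx":2,"dy":1.5,"dz":40,"az":0,"fingers":60},{"ax":0,"ay":0,"dx":2,"dy":1.5,"dz":75,"az":0,"fingers":60},{"ax":0,"ay":0,"dx":2,"dy":1.5,"dz":94,"az":0,"fingers":60},{"ax":0,"ay":0,"dx":2,"dy":1.5,"dz":101,"az":0,"fingers":60},{"ax":0,"ay":0,"dx":2,"dy":1.5,"dz":101,"az":0,"fingers":60},{"ax":0,"ay":0,"dx":2,"dy":1.5,"dz":101,"az":0,"fingers":60}]'; python3 go.py 397.5 -270.7 18 -151.4
python3 - <<'E'
from h import *
s=snapshot("side")
cv2.imwrite("pics/j.png",cv2.resize(s["image"][90:170,290:390,::-1],None,fx=7,fy=7,interpolation=cv2.INTER_CUBIC))
E
```

```text
pos [ 400.3 -269.7  119.1] rpy [-1.7995e+02  5.0000e-02 -1.5143e+02] open 59.8 F [ 0.7 -0.7  0.3] t 15.375 j6 -51
d [  3.    0.6 101.1] a [-0.05  0.05 -0.03]
clock: 16.12
tool_pos: [0.3978, -0.2697, 0.0182]
orientation: [-179.9, 0.1, -151.5]
force: [-0.6, -0.5, -0.4]
opening: 0.0599
pos [ 397.8 -269.7   18.2] rpy [-1.7994e+02  7.0000e-02 -1.5146e+02] open 59.9 F [-0.6 -0.5 -0.4] t 16.125 j6 -51
d [ 0.7 -0.7  0.2] a [-0.06  0.07 -0.06]
```

View pics/j.png

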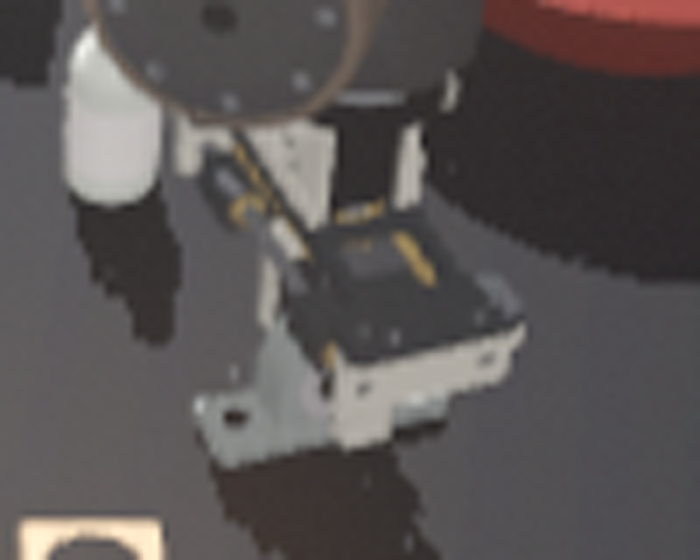

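```bash
python3 -m inch '[{"ax":0,"ay":0,"dx":0.7,"dy":-0.7,"dz":0,"az":0,"fingers":60},{"ax":0,"ay":0,"dx":0.7,"dy":-0.7,"dz":0,"az":0,"fingers":16},{"ax":0,"ay":0,"dx":0.7,"dy":-0.7,"dz":0,"az":0,"fingers":16},{"ax":0,"ay":0,"dx":0.7,"dy":-0.7,"dz":0,"az":0,"fingers":16},{"ax":0,"ay":0,"dx":0.7,"dy":-0.7,"dz":0,"az":0,"fingers":16},{"ax":0,"ay":0,"dx":0.7,"dy":-0.7,"dz":0,"az":0,"fingers":16},{"ax":0,"ay":0,"dx":0.7,"dy":-0.7,"dz":0,"az":0,"fingers":16},{"ax":0,"ay":0,"dx":0.7,"dy":-0.7,"dz":0,"az":0,"fingers":16}]'; python3 go.py 534.2 394.7 200 -24

```

```text
clock: 17.18
tool_pos: [0.3961, -0.2705, 0.0173]
orientation: [180.0, -0.0, -151.5]
force: [-2.6, 3.6, 3.9]
opening: 0.0279
pos [ 396.1 -270.5   17.3] rpy [ 1.7997e+02 -3.0000e-02 -1.5149e+02] open 27.9 F [-2.6  3.6  3.9] t 17.175 j6 -51
d [-438.7  518.7 -182.7] a [ 6.0000e-02  2.0000e-02 -1.2749e+02]
```

```bash
python3 -m inch '[{"ax":0,"ay":0,"dx":0,"dy":0,"dz":-20,"az":0,"fingers":16},{"ax":0,"ay":0,"dx":0,"dy":0,"dz":-65,"az":0,"fingers":16},{"ax":0,"ay":0,"dx":-16,"dy":19,"dz":-105,"az":-5,"fingers":16},{"ax":0,"ay":0,"dx":-48,"dy":57,"dz":-110,"az":-15,"fingers":16},{"ax":0,"ay":0,"dx":-81,"dy":96,"dz":-110,"az":-25,"fingers":16},{"ax":0,"ay":0,"dx":-114,"dy":134,"dz":-110,"az":-35,"fingers":16},{"ax":0,"ay":0,"dx":-147,"dy":172,"dz":-110,"az":-45,"fingers":16},{"ax":0,"ay":0,"dx":-180,"dy":211,"dz":-110,"az":-55,"fingers":16}]'; python3 go.py 534 395.2 127 -23.8

```

```text
clock: 18.18
tool_pos: [0.4544, 0.0024, 0.1272]
orientation: [-180.0, 0.0, -96.2]
force: [1.4, -0.7, -4.1]
opening: 0.0278
pos [454.4   2.4 127.2] rpy [-1.7996e+02  2.0000e-02 -9.6160e+01] open 27.8 F [ 1.4 -0.7 -4.1] t 18.175 j6 -31
d [-3.991e+02 -3.700e+01  3.000e-01] a [-5.000e-02 -1.000e-02 -7.236e+01]
```

```bash
python3 -m inch '[{"ax":0,"ay":0,"dx":-55,"dy":-5,"dz":0,"az":-10,"fingers":16},{"ax":0,"ay":0,"dx":-110,"dy":-10,"dz":0,"az":-20,"fingers":16},{"ax":0,"ay":0,"dx":-165,"dy":-15,"dz":0,"az":-30,"fingers":16},{"ax":0,"ay":0,"dx":-220,"dy":-20,"dz":0,"az":-40,"fingers":16},{"ax":0,"ay":0,"dx":-275,"dy":-25,"dz":0,"az":-50,"fingers":16},{"ax":0,"ay":0,"dx":-330,"dy":-31,"dz":0,"az":-60,"fingers":16},{"ax":0,"ay":0,"dx":-380,"dy":-35,"dz":0,"az":-70,"fingers":16},{"ax":0,"ay":0,"dx":-399,"dy":-37,"dz":0,"az":-72.4,"fingers":16}]'; python3 -m inch '[{"ax":0,"ay":0,"dx":0,"dy":0,"dz":0,"az":0,"fingers":16},{"ax":0,"ay":0,"dx":0,"dy":0,"dz":0,"az":0,"fingers":16}]';python3 go.py 534 395.2 40 -23.8

```

```text
clock: 19.18
tool_pos: [0.5362, 0.3956, 0.1259]
orientation: [180.0, -0.0, -23.8]
force: [0.3, -1.0, -4.1]
opening: 0.0278
clock: 19.42
tool_pos: [0.5355, 0.3919, 0.1267]
orientation: [179.9, 0.0, -24.2]
force: [0.3, -0.6, -3.6]
opening: 0.028
pos [535.5 391.9 126.7] rpy [ 1.7993e+02  3.0000e-02 -2.4180e+01] open 28.0 F [ 0.3 -0.6 -3.6] t 19.425 j6 13
d [-2.7 -2.5 86.7] a [ 0.07  0.03 -0.38]
```

```bash
python3 -m inch '[{"ax":0,"ay":0,"dx":-2.7,"dy":-2.5,"dz":40,"az":-0.4,"fingers":16},{"ax":0,"ay":0,"dx":-2.7,"dy":-2.5,"dz":75,"az":-0.4,"fingers":16},{"ax":0,"ay":0,"dx":-2.7,"dy":-2.5,"dz":92,"az":-0.4,"fingers":16},{"ax":0,"ay":0,"dx":-2.7,"dy":-2.5,"dz":99,"az":-0.4,"fingers":16},{"ax":0,"ay":0,"dx":-2.7,"dy":-2.5,"dz":99,"az":-0.4,"fingers":16},{"ax":0,"ay":0,"dx":-2.7,"dy":-2.5,"dz":99,"az":-0.4,"fingers":16},{"ax":0,"ay":0,"dx":-2.7,"dy":-2.5,"dz":99,"az":-0.4,"fingers":16}]';python3 go.py 534 395.2 22 -23.8
python3 - <<'E'
from h import *
import pickle
R=pickle.load(open("r0.pkl","rb"));o=[]
for i,n in enumerate(("top","side")):
    s=snapshot(n);q=R["board_block"][1+i];c=proj(s,[[q[0],q[1],.01]])[0].astype(int)
    overlay(s,[(M["board_block"]+SIL["board_block"],q,0,(0,0,255)),(M["bearing_block"],q,.009,(0,255,0))],"pics/t.png",(c[0]-40,c[1]-40,c[0]+40,c[1]+40),4.9);o.append(cv2.imread("pics/t.png"))
cv2.imwrite("pics/k.png",np.hstack(o))
E
```

```text
clock: 20.3
tool_pos: [0.5349, 0.3969, 0.0295]
orientation: [-179.9, -0.0, -23.7]
force: [-1.6, 0.6, -4.1]
opening: 0.0275
pos [534.9 396.9  29.5] rpy [-1.799e+02 -3.000e-02 -2.368e+01] open 27.5 F [-1.6  0.6 -4.1] t 20.3 j6 13
d [-0.1  1.9  7.5] a [-0.1  -0.03  0.12]
```

View pics/k.png

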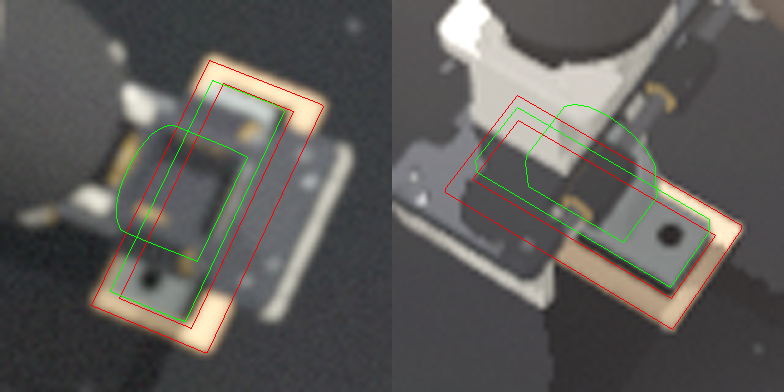

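```bash
python3 -m inch '[{"ax":0,"ay":0,"dx":0,"dy":1.5,"dz":4,"az":0,"fingers":16},{"ax":0,"ay":0,"dx":0,"dy":1.5,"dz":6,"az":0,"fingers":16},{"ax":0,"ay":0,"dx":0,"dy":1.5,"dz":7.2,"az":0,"fingers":16},{"ax":0,"ay":0,"dx":0,"dy":1.5,"dz":7.8,"az":0,"fingers":16},{"ax":0,"ay":0,"dx":0,"dy":1.5,"dz":7.8,"az":0,"fingers":16},{"ax":0,"ay":0,"dx":0,"dy":1.5,"dz":7.8,"az":0,"fingers":16}]';python3 go.py 534 395.2 22 -23.8
```

```text
clock: 21.15
tool_pos: [0.5336, 0.3948, 0.0213]
orientation: [180.0, -0.0, -23.7]
force: [-4.5, -2.7, 5.3]
opening: 0.0282
pos [533.6 394.8  21.3] rpy [179.98  -0.   -23.68] open 28.2 F [-4.5 -2.7  5.3] t 21.15 j6 13
d [ 0.2 -0.6 -0.7] a [ 0.02 -0.    0.12]
```

```bash
python3 -m inch '[{"ax":0,"ay":0,"dx":0,"dy":0,"dz":0,"az":0,"fingers":55},{"ax":0,"ay":0,"dx":0,"dy":0,"dz":0,"az":0,"fingers":55},{"ax":0,"ay":0,"dx":0,"dy":0,"dz":-20,"az":0,"fingers":55},{"ax":0,"ay":0,"dx":0,"dy":0,"dz":-70,"az":0,"fingers":55},{"ax":0,"ay":0,"dx":0,"dy":0,"dz":-100,"az":0,"fingers":55},{"ax":0,"ay":0,"dx":0,"dy":0,"dz":-100,"az":0,"fingers":55}]';python3 go.py 368 281.4 80 -46.2
```

```text
clock: 21.9
tool_pos: [0.5354, 0.3966, 0.124]
orientation: [-179.7, -0.1, -23.7]
force: [-0.2, -0.0, -0.7]
opening: 0.0551
pos [535.4 396.6 124. ] rpy [-1.7966e+02 -1.2000e-01 -2.3660e+01] open 55.1 F [-0.2 -0.  -0.7] t 21.9 j6 13
d [-107.2  172.9   42.7] a [-0.36 -0.05 22.54]
```

```bash
python3 -m inch '[{"ax":0,"ay":0,"dx":-25,"dy":40,"dz":0,"az":8,"fingers":50},{"ax":0,"ay":0,"dx":-54,"dy":86,"dz":0,"az":16,"fingers":50},{"ax":0,"ay":0,"dx":-82,"dy":132,"dz":0,"az":22.5,"fingers":50},{"ax":0,"ay":0,"dx":-102,"dy":164,"dz":20,"az":22.5,"fingers":50},{"ax":0,"ay":0,"dx":-107,"dy":172,"dz":41,"az":22.5,"fingers":50},{"ax":0,"ay":0,"dx":-107,"dy":172,"dz":41,"az":22.5,"fingers":50},{"ax":0,"ay":0,"dx":-107,"dy":172,"dz":41,"az":22.5,"fingers":50}]';
python3 - <<'E'
from chk import *
S={n:snapshot(n) for n in("top","side")};pickle.dump(S,open("d2.pkl","wb"))
check(S,"bearing_block","board_block",32);check(S,"pulley_small","board_small",18)
r=[cv2.resize(cv2.imread(f"pics/ch_{n}bearing_block.png"),(390,390)) for n in S]
cv2.imwrite("pics/ch2.png",np.hstack(r))
o=[]
for i,n in enumerate(S):
    q=R["board_block"][1+i];c=proj(S[n],[[q[0],q[1],.01]])[0].astype(int)
    overlay(S[n],[(M["board_block"],q,0,(0,0,255)),(M["bearing_block"],q,.004,(0,255,0))],"pics/t.png",(c[0]-40,c[1]-40,c[0]+40,c[1]+40),4.9);o.append(cv2.imread("pics/t.png"))
cv2.imwrite("pics/l.png",np.hstack(o))
E
python3 go.py 368 281.4 6 -46.2
```

```text
clock: 22.78
tool_pos: [0.3675, 0.2813, 0.08]
orientation: [-180.0, -0.0, -46.2]
force: [0.5, 0.7, 1.0]
opening: 0.0503
bearing_block top part-board [-1.1  0. ] ang 0.51 cost 0.189
bearing_block side part-board [-3.  -0.5] ang 0.04 cost 0.03
pulley_small top part-board [0.4 0.6] ang -6.05 cost 0.003
pulley_small side part-board [0.1 0.7] ang 1.15 cost 0.015
pos [367.6 281.4  80.1] rpy [-1.7994e+02  1.0000e-02 -4.6190e+01] open 50.2 F [ 0.1 -0.9 -0. ] t 22.875 j6 -18
d [ 0.3 -0.3 74.1] a [-0.06  0.01  0.01]
```

View pics/ch2.png

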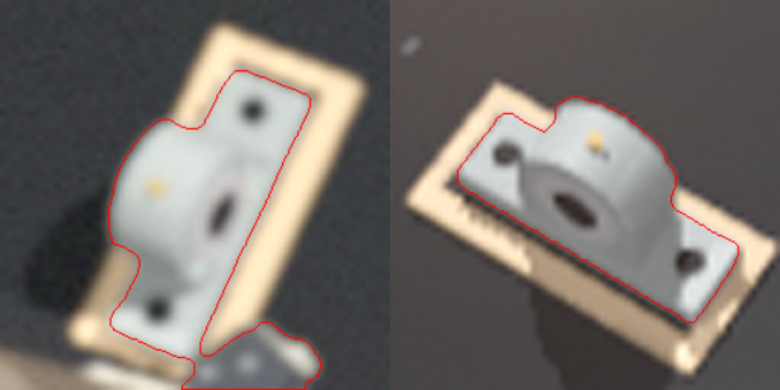

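View pics/l.png

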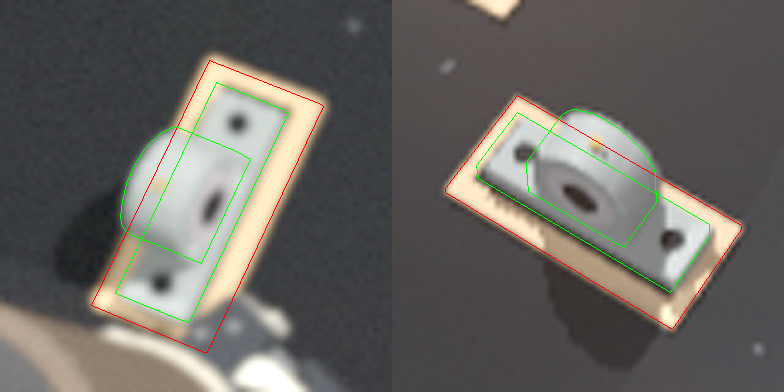

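```bash
python3 -m inch '[{"ax":0,"ay":0,"dx":0.3,"dy":-0.3,"dz":40,"az":0,"fingers":50},{"ax":0,"ay":0,"dx":0.3,"dy":-0.3,"dz":62,"az":0,"fingers":50},{"ax":0,"ay":0,"dx":0.3,"dy":-0.3,"dz":71,"az":0,"fingers":50},{"ax":0,"ay":0,"dx":0.3,"dy":-0.3,"dz":74,"az":0,"fingers":50},{"ax":0,"ay":0,"dx":0.3,"dy":-0.3,"dz":74,"az":0,"fingers":50},{"ax":0,"ay":0,"dx":0.3,"dy":-0.3,"dz":74,"az":0,"fingers":50}]';python3 go.py 368 281.4 6 -46.2
python3 - <<'E'
from h import *
o=[]
for n,(x,y) in(("side",(330,296)),("top",(156,288))):
    s=snapshot(n)
    o.append(cv2.resize(s["image"][y-40:y+40,x-40:x+40,::-1],None,fx=4.9,fy=4.9,interpolation=cv2.INTER_CUBIC))
cv2.imwrite("pics/n.png",np.hstack(o))
E
```

```text
clock: 23.62
tool_pos: [0.3675, 0.281, 0.0063]
orientation: [-179.9, 0.0, -46.2]
force: [-0.6, 0.2, 0.4]
opening: 0.0498
pos [367.5 281.    6.3] rpy [-1.7992e+02  2.0000e-02 -4.6180e+01] open 49.8 F [-0.6  0.2  0.4] t 23.625 j6 -18
d [ 0.1 -0.7  0.3] a [-0.08  0.02  0.02]
```

View pics/n.png

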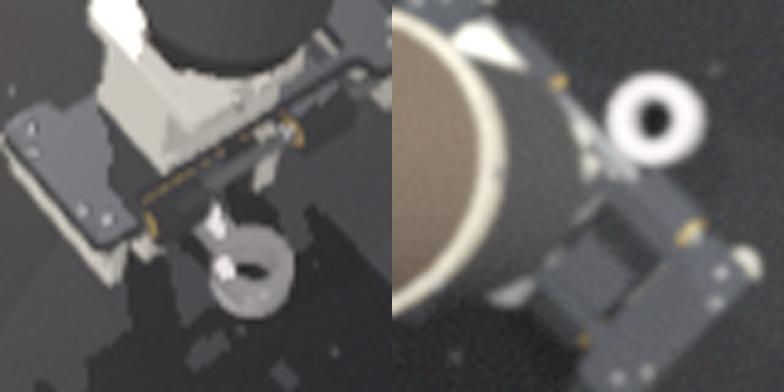

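Straddling the bar between the eyes; close and read.

```bash
python3 -m inch '[{"ax":0,"ay":0,"dx":0.1,"dy":-0.5,"dz":0,"az":0,"fingers":5},{"ax":0,"ay":0,"dx":0.1,"dy":-0.5,"dz":0,"az":0,"fingers":5},{"ax":0,"ay":0,"dx":0.1,"dy":-0.5,"dz":0,"az":0,"fingers":5},{"ax":0,"ay":0,"dx":0.1,"dy":-0.5,"dz":0,"az":0,"fingers":5},{"ax":0,"ay":0,"dx":0.1,"dy":-0.5,"dz":0,"az":0,"fingers":5},{"ax":0,"ay":0,"dx":0.1,"dy":-0.5,"dz":0,"az":0,"fingers":5},{"ax":0,"ay":0,"dx":0.1,"dy":-0.5,"dz":0,"az":0,"fingers":5}]'
python3 -m inch '[{"ax":0,"ay":0,"dx":0,"dy":0,"dz":-20,"az":0,"fingers":5},{"ax":0,"ay":0,"dx":0,"dy":0,"dz":-60,"az":0,"fingers":5},{"ax":0,"ay":0,"dx":0,"dy":0,"dz":-70,"az":0,"fingers":5},{"ax":0,"ay":0,"dx":0,"dy":0,"dz":-70,"az":0,"fingers":5}]';python3 go.py 477.8 -109.1 76 -79.8
```

```text
clock: 24.6
tool_pos: [0.3677, 0.2809, 0.0056]
orientation: [-180.0, 0.0, -46.2]
force: [0.8, 0.7, -1.2]
opening: 0.0125
clock: 25.1
tool_pos: [0.3674, 0.2807, 0.0756]
orientation: [-180.0, 0.0, -46.2]
force: [0.3, -0.5, -4.1]
opening: 0.0125
pos [367.4 280.7  75.6] rpy [-1.7996e+02  3.0000e-02 -4.6210e+01] open 12.5 F [ 0.3 -0.5 -4.1] t 25.1 j6 -18
d [357.7 190.1  -0.8] a [-3.000e-02  4.000e-02  3.359e+01]
```

```bash
python3 -m inch '[{"ax":0,"ay":0,"dx":35,"dy":19,"dz":0,"az":5,"fingers":5},{"ax":0,"ay":0,"dx":80,"dy":43,"dz":0,"az":10,"fingers":5},{"ax":0,"ay":0,"dx":128,"dy":68,"dz":0,"az":15,"fingers":5},{"ax":0,"ay":0,"dx":176,"dy":94,"dz":0,"az":20,"fingers":5},{"ax":0,"ay":0,"dx":224,"dy":119,"dz":0,"az":25,"fingers":5},{"ax":0,"ay":0,"dx":272,"dy":145,"dz":0,"az":30,"fingers":5},{"ax":0,"ay":0,"dx":320,"dy":170,"dz":0,"az":33.6,"fingers":5},{"ax":0,"ay":0,"dx":350,"dy":186,"dz":0,"az":33.6,"fingers":5}]'
python3 -m inch '[{"ax":0,"ay":0,"dx":0,"dy":0,"dz":0,"az":0,"fingers":5},{"ax":0,"ay":0,"dx":0,"dy":0,"dz":0,"az":0,"fingers":5}]';python3 go.py 477.8 -109.1 17 -79.8
```

```text
clock: 26.1
tool_pos: [0.4747, -0.1029, 0.0737]
orientation: [179.8, 0.0, -80.0]
force: [0.2, 1.3, -2.6]
opening: 0.0125
clock: 26.35
tool_pos: [0.4745, -0.1007, 0.0742]
orientation: [179.8, 0.0, -79.9]
force: [0.2, 0.1, -2.4]
opening: 0.0123
pos [ 474.5 -100.7   74.2] rpy [ 1.7985e+02  2.0000e-02 -7.9850e+01] open 12.3 F [ 0.2  0.1 -2.4] t 26.35 j6 -1
d [ 8.8 -1.9 57.2] a [ 0.15  0.02 -0.05]
```

```bash
python3 -m inch '[{"ax":0,"ay":0,"dx":8.8,"dy":-1.9,"dz":15,"az":0,"fingers":5},{"ax":0,"ay":0,"dx":8.8,"dy":-1.9,"dz":42,"az":0,"fingers":5},{"ax":0,"ay":0,"dx":8.8,"dy":-1.9,"dz":54,"az":0,"fingers":5},{"ax":0,"ay":0,"dx":8.8,"dy":-1.9,"dz":58,"az":0,"fingers":5},{"ax":0,"ay":0,"dx":8.8,"dy":-1.9,"dz":58,"az":0,"fingers":5},{"ax":0,"ay":0,"dx":8.8,"dy":-1.9,"dz":58,"az":0,"fingers":5},{"ax":0,"ay":0,"dx":8.8,"dy":-1.9,"dz":58,"az":0,"fingers":5}]';python3 go.py 477.8 -109.1 10 -79.8
python3 - <<'E'
from h import *
import pickle
R=pickle.load(open("r0.pkl","rb"));o=[]
z=get_obs()["tool_pos"][2]-.0057
for i,n in enumerate(("top","side")):
    s=snapshot(n);q=R["board_link"][1+i];c=proj(s,[[q[0],q[1],.01]])[0].astype(int)
    overlay(s,[(M["board_link"]+SIL["board_link"],q,0,(0,0,255)),(M["link_rod"],q,z,(0,255,0))],"pics/t.png",(c[0]-40,c[1]-40,c[0]+40,c[1]+40),4.9);o.append(cv2.imread("pics/t.png"))
cv2.imwrite("pics/o.png",np.hstack(o))
E
```

```text
clock: 27.22
tool_pos: [0.4796, -0.1088, 0.0182]
orientation: [-179.9, -0.0, -79.8]
force: [-0.4, 0.4, -2.1]
opening: 0.0128
pos [ 479.6 -108.8   18.2] rpy [-179.93   -0.    -79.78] open 12.8 F [-0.4  0.4 -2.1] t 27.225 j6 0
d [-0.   1.8  8.2] a [-0.07 -0.    0.02]
```

View pics/o.png

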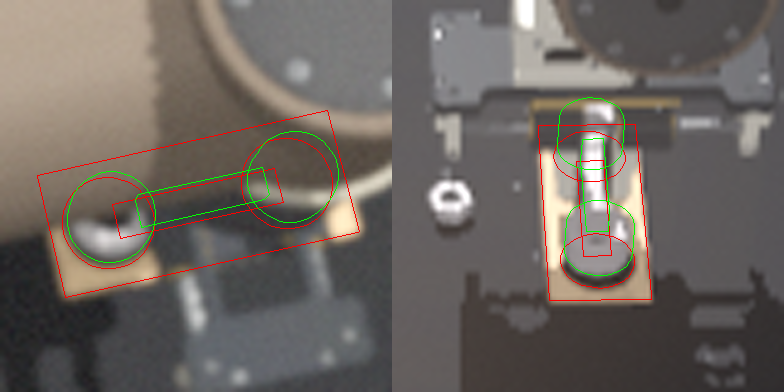

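```bash
python3 -m inch '[{"ax":0,"ay":0,"dx":0,"dy":1.4,"dz":4,"az":0,"fingers":5},{"ax":0,"ay":0,"dx":0,"dy":1.4,"dz":6.5,"az":0,"fingers":5},{"ax":0,"ay":0,"dx":0,"dy":1.4,"dz":7.8,"az":0,"fingers":5},{"ax":0,"ay":0,"dx":0,"dy":1.4,"dz":8.4,"az":0,"fingers":5},{"ax":0,"ay":0,"dx":0,"dy":1.4,"dz":8.4,"az":0,"fingers":5},{"ax":0,"ay":0,"dx":0,"dy":1.4,"dz":8.4,"az":0,"fingers":5}]';python3 go.py 477.8 -109.1 10 -79.8
```

```text
clock: 28.08
tool_pos: [0.4776, -0.1092, 0.0096]
orientation: [180.0, -0.0, -79.8]
force: [-2.9, 0.1, 6.1]
opening: 0.0128
pos [ 477.6 -109.2    9.6] rpy [ 1.7998e+02 -1.0000e-02 -7.9780e+01] open 12.8 F [-2.9  0.1  6.1] t 28.075 j6 0
d [-0.1 -0.3 -0.4] a [ 0.02 -0.01  0.02]
```

```bash
python3 -m inch '[{"ax":0,"ay":0,"dx":0,"dy":0,"dz":0,"az":0,"fingers":40},{"ax":0,"ay":0,"dx":0,"dy":0,"dz":0,"az":0,"fingers":40},{"ax":0,"ay":0,"dx":0,"dy":0,"dz":-20,"az":0,"fingers":40},{"ax":0,"ay":0,"dx":0,"dy":0,"dz":-70,"az":0,"fingers":40},{"ax":0,"ay":0,"dx":0,"dy":0,"dz":-120,"az":0,"fingers":40},{"ax":0,"ay":0,"dx":30,"dy":27,"dz":-165,"az":0,"fingers":40},{"ax":0,"ay":0,"dx":70,"dy":62,"dz":-200,"az":0,"fingers":40},{"ax":0,"ay":0,"dx":110,"dy":98,"dz":-200,"az":0,"fingers":40}]'
python3 -m inch '[{"ax":0,"ay":0,"dx":38,"dy":34,"dz":0,"az":0,"fingers":40},{"ax":0,"ay":0,"dx":76,"dy":68,"dz":0,"az":0,"fingers":40},{"ax":0,"ay":0,"dx":114,"dy":102,"dz":0,"az":0,"fingers":40},{"ax":0,"ay":0,"dx":145,"dy":129,"dz":0,"az":0,"fingers":40},{"ax":0,"ay":0,"dx":145,"dy":129,"dz":0,"az":0,"fingers":40}]'
cat > fin.py <<'E'
from chk import *
S={n:snapshot(n) for n in("top","side")}
for k,b,r in(("pulley_large","board_large",26),("pulley_small","board_small",18),("bearing_block","board_block",32),("link_rod","board_link",34)):
    check(S,k,b,r)
for n in S:
    cv2.imwrite(f"pics/fin_{n}.png",S[n]["image"][:,:,::-1])
r=[cv2.resize(cv2.imread(f"pics/ch_{n}{k}.png"),(300,300)) for k in("bearing_block","link_rod") for n in S]
cv2.imwrite("pics/ch3.png",np.vstack([np.hstack(r[:2]),np.hstack(r[2:])]))
o=[]
for i,n in enumerate(S):
    q=R["board_link"][1+i];c=proj(S[n],[[q[0],q[1],.01]])[0].astype(int)
    overlay(S[n],[(M["board_link"],q,0,(0,0,255)),(M["link_rod"],q,.004,(0,255,0))],"pics/t.png",(c[0]-40,c[1]-40,c[0]+40,c[1]+40),4.9);o.append(cv2.imread("pics/t.png"))
cv2.imwrite("pics/p.png",np.hstack(o))
E
python3 fin.py
```

```text
clock: 29.08
tool_pos: [0.4019, -0.2362, 0.2124]
orientation: [-179.7, -0.1, -79.7]
force: [1.1, -0.2, -0.5]
opening: 0.04
clock: 29.7
tool_pos: [0.2981, -0.4021, 0.2088]
orientation: [180.0, 0.0, -80.0]
force: [-0.4, 0.7, -0.4]
opening: 0.0405
pulley_large top part-board [0.3 1.2] ang -4.75 cost 0.009
pulley_large side part-board [-0.2  1.7] ang 10.1 cost 0.002
pulley_small top part-board [0.4 0.6] ang -6.03 cost 0.003
pulley_small side part-board [0.1 0.4] ang 13.42 cost 0.581
bearing_block top part-board [-0.7  0.2] ang 0.16 cost 0.041
bearing_block side part-board [-2.8 -0.6] ang -0.17 cost 0.03
link_rod top part-board [-0.4 -0.2] ang 0.71 cost 0.224
link_rod side part-board [ 0.2 -1.8] ang 0.15 cost 0.848
```

View pics/ch3.png

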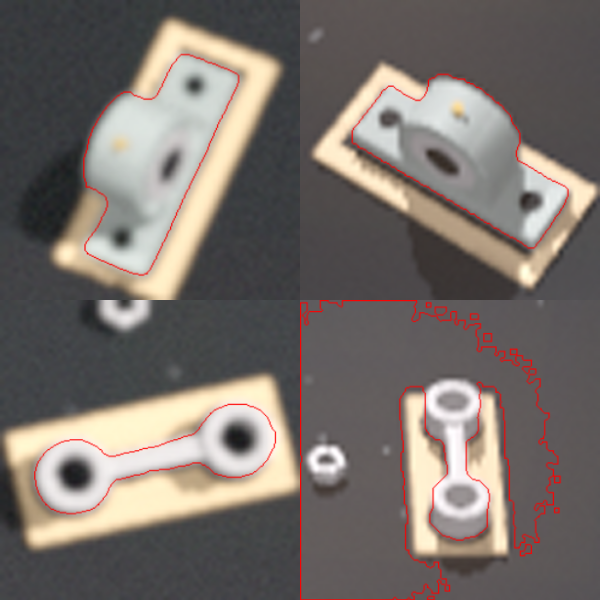

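View pics/p.png

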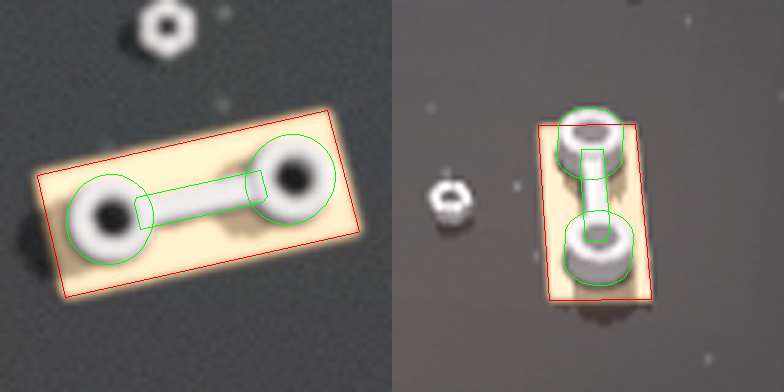

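View pics/fin_top.png

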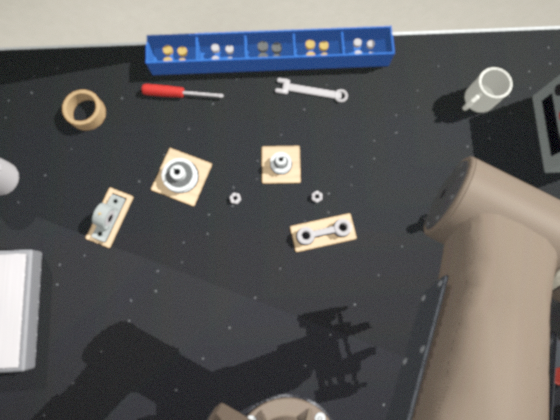

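View pics/fin_side.png

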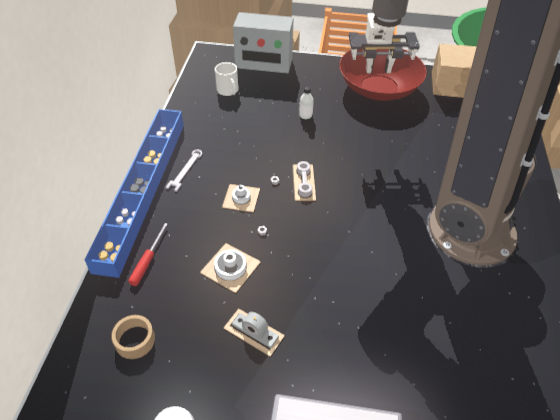

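```bash
python3 -c "
from plant import *
print(close_job())"
```

```text
the job is handed in; nothing more can be done
None
```

All four parts are lying flat on their own silhouettes, placed in the listed order: large pulley, small pulley, bearing block, link rod. I handed the job in at about 30 s with the gripper clear of everything. Each part was lowered until the wrist force showed contact before I let go. The oil bottle is still standing where it was in the final side picture.

| Part | Offset from its board, final camera check | Confidence |
|---|---|---|
| Large pulley | About 1.2 to 1.7 mm to the robot's left, both cameras agreeing | Inside the 2 mm silhouette margin, so I left it |
| Small pulley | Under 0.8 mm | Good from the top camera. The final side fit failed on a bad segmentation, though an earlier side fit gave 0.7 mm |
| Bearing block | About 0.7 mm and 0.2° from the top camera | The side camera said 2.8 mm. I think that comes from a dark strip along the front of the foot that its segmentation left out, because the outline drawn over the picture lines up |
| Link rod | About 0.4 mm and 0.7° from the top camera | Both fits were poor. The top one filled in the eye holes and the side segmentation failed, so I relied on the drawn outline, which matched in both views |

The two cameras disagreed by about 4 mm in absolute position. I aimed at their mean and measured each part against its own board within the same camera.

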